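Ease open the spring-lid box and put the tongs away in it

TASK

Put the steel tongs that lie on the counter close beside the griddle away in the white box and leave its lid standing wide open: press the orange catch and keep the lid under your finger nearly all the way up as it springs, so that it rises gently instead of snapping open. Beside the griddle only the handle end of the tongs is free, while in the box there is finger room only at their middle, so lift them out by the handle end, lay them down and let go on clear counter, then take them again by the middle. Set them down, not dropped, flat and lengthways in the well of the box, and let go without shifting anything else on the counter.

Things in the scene. Friction and masses are not known exactly. Their poses are not given: they have to be found in the camera images.
- box: White plastic tongs box, 124 (x) x 252 (y) x 56 mm high, fixed. Origin: centre of its underside; z up, y along its length; the catch is on its -x side, the lid's hinge on its +x side. Walls 5 mm. Inside, in grey: a well along y, 54 mm wide and 216 mm long, 34 mm deep below the shoulders; over the middle 90 mm of its length it widens to 114 mm: the finger bay.
- well (a point): Centre of the well's floor, 8 mm above the counter. The rim of the box is 56 mm above the counter, the grey shoulders beside the ends of the well 42 mm. Hidden under the lid until it is open.
- lid (a joint): Angle of the green lid (124 x 252 x 6 mm, its top 63 mm above the counter): about 0 shut, it stays up by itself at about 2.0, leaning back; 2.1 is the stop. Held shut by the catch. Once free, a spring lifts it (2.5 N at the catch when shut, falling steadily to none at 1.8 rad). Pressed and let go it snaps up at 9 to 10 rad/s; let go at 0.5 rad at 7, at 1.2 rad at 3.6.
- lid_hinge (a point): Centre of the lid's hinge line, on the top edge of the box's +x side, 57 mm above the counter. The line runs along the box's y; the -x edge of the lid swings up and over towards +x.
- catch (a joint): Rocking of the orange catch on the lid: 0 at rest, 0.26 rad pressed home. Its hook lets go at about half the travel. A spring (1.7 N at the pressing point when home) brings it back.
- catch_top (a point): Pressing point on the orange thumb tab, 50 mm (y) x 34 mm (x), at the -x edge of the lid; when shut 80 mm above the counter, 112 mm from the hinge line (box -x) and 23 mm above it. The tab slopes up to +x; pressed home (5 mm straight down, closed fingertips, 1 to 2 N) it lies level. It is part of the lid and moves with it, so the fingertips that press it can hold the lid back as it rises.
- tongs: Steel tongs locked shut (rigid), 200 mm long, lying on the edges of their arms, 22 mm high, about 0.12 kg, gripped across (y). Origin: middle of their length, on the underside; x points to the tips, z up. 24 mm wide over the 45 mm of the handle end (x -94 to -50 mm), 36 mm over the middle (x -30 to 34 mm), 28 mm at the tips. At the start 80 mm of the handle end stick out in front of the griddle. Either way round fits the box.
- griddle: Square black cast griddle on a cork trivet, 240 x 240 mm, 45 mm high, fixed. Origin: centre of its underside. The tongs lie along its +y side, about 7 mm away.
- bowl: Orange plastic bowl, 144 mm across, 60 mm high, on the other side of the tongs. Origin: centre of its foot. To be left alone.
- long_tongs: The other, longer steel tongs (210 mm, black tips), lying on the griddle. To be left alone.
- teapot: Closed blue ceramic teapot, 128 mm across, 122 mm high, 210 mm over spout (+y) and handle. Origin: centre of its foot. To be left alone.
- jar: Amber glass jar with a wooden lid, 90 mm across, 118 mm high. Origin: centre of its foot. To be left alone.
- mug: White mug, 80 mm across, 92 mm high. Origin: centre of its foot. To be left alone.

How it is judged:
On the way, in this order (a step that is already met when the one before it is completed fails the run):
1. the tongs lie flat on the counter, let go, at least 60 mm from where they were (height (world z) of tongs below 0.005 m and angle between tongs's own z axis and vertical below 0.08 rad and distance of tongs from where it was at the start of the episode above 0.06 m and contact force between the fingers and tongs below 0.1 N and linear speed of tongs below 0.03 m/s), for 0.2 s.
2. the tongs are down in the well, within 7 mm of its floor, while still held in the fingers (x of tongs in the frame of box between -0.018 and 0.018 m and y of tongs in the frame of box between -0.022 and 0.022 m and z of tongs in the frame of box below 0.015 m and contact force between the fingers and tongs above 0.5 N), for 0.05 s.
At the end, for the whole second after the job is handed in: The lid stands open by itself (over 1.2 rad). The tongs lie in the well of the box, let go and at rest: middle within 18 mm (box x) and 22 mm (box y) of the well's centre, lengthways within 0.15 rad, flat within 0.1 rad, underside within 7 mm of the floor (x of tongs in the frame of box between -0.018 and 0.018 m and y of tongs in the frame of box between -0.022 and 0.022 m and z of tongs in the frame of box below 0.015 m and angle between the x axis of tongs and the y axis of box, either way round below 0.15 rad and angle between tongs's own z axis and vertical below 0.1 rad and linear speed of tongs below 0.02 m/s and contact force between the fingers and tongs below 0.1 N and value of joint lid above 1.2 rad); the robot touches nothing.
It fails at once if the lid snaps up (faster than 5 rad/s) (velocity of joint lid above 5 rad/s).
It fails at once if the bowl, teapot, jar, mug or longer tongs is shifted by more than 30 mm or tipped (distance of any of bowl, teapot, jar, mug, long_tongs from where it was at the start of the episode above 0.03 m or angle between any of bowl, teapot, jar, mug, long_tongs's own z axis and vertical above 0.35 rad).
It also fails if it takes over 72 s, if anything falls off the work surface, if the arm or the gripper's body presses on something with over 40 N, if the wrist force passes 120 N, or if a joint passes its speed limit or range.

ROBOT

A 7-joint arm with a two-finger parallel gripper is mounted at the origin on the work surface. World frame = base frame: x ahead of the robot, y to its left, z up, the work surface at z = 0. Lengths are in m, angles in rad, forces in N, time in s.
With the tool pointing down it reaches from about 0.4 to 0.85 m from the base axis. Payload 10.4 kg.
Tool frame: the origin (TCP) lies at the very end of the fingers, on their centre line; the grasp point (between the pads) lies r.pinch_z behind it (r.pinch_z is the distance from the TCP to the grasp point, in m); z points along the fingers, x is the direction in which the jaws open and shut, and the axes are right-handed (so a half turn about z gives the same grasp; the last joint's range is limited). The gripper opens to 87 mm and grips with 3 to 60 N. Pads are 19 mm wide; open, the fingers measure 117 mm over their backs; the gripper's body (75 mm by 190 mm) begins 51 mm behind the grasp point.
Start: joints at [1.275, 0.332, -0.065, 1.46, 0.022, 1.35, -0.088], TCP at [0.168, -0.602, 0.185] pointing down, gripper open.
Joint ranges: [-2.6, 2.6], [-0.5, 2.12], [-1.47, 1.34], [0.16, 2.42], [-1.27, 4.41], [0.06, 2.06], [-2.6, 2.6]. Speed limits (rad/s): [2.22, 2.22, 2.79, 2.79, 3.14, 3.14, 3.14].

INTERFACE

Orientations are given as a unit quaternion [x, y, z, w].
In Python, from bench import r gives the robot as it stands.
- The arm moves only by the tool carry_out, never from a script. Its argument "increments" is text: rows parted by semicolons, each of 7 numbers parted by spaces: the turn, a rotation vector about the tool's x, y, z in degrees, then the shift along the tool's x, y, z in m, then the finger opening in m, from 0 to 0.087. A call has exactly 5 rows; each row is the pose to reach, as a shift and turn from the pose measured when the call began, along the tool's axes at that moment; what a row does not reach only later rows make up. A row lasts 1/8 s, in which the tool goes at most 62.5 mm and 10.7 degrees, less where a joint would pass 70% of its speed; a pose out of reach is approached as far as the arm can. A call with a gripper value outside its range is refused whole. The fingers move at their own pace and stop on an object; "squeeze" is the grip in N (left out, the last holds). Time passes only in rows, so rows that repeat a pose let the fingers close, or fill a call up. It gives the time, the measured TCP pose, the force and the opening at its end, in the units of the state.
- r.read_state(): the state, without advancing time (a new reading comes with each control period).
- r.camera(name): name is "scene" or "side" or "wrist"; returns (picture, depth): 480x640x3 uint8, blue, green, red; 480x640 float32, m along the optical axis (not along the pixel's ray), 0 where there is no reading.
- r.camera_model(name): a dict with "K" (3x3 intrinsics, pixels), "k1" (the pictures are not rectified: a ray, as slopes to the right and down, at radius r is drawn at 1 + k1 r^2 times it, then the intrinsics apply), "extrinsics" (4x4, takes a point from camera to world coordinates). Camera axes: x right, y down, z forward; pixel columns grow to the right and rows downward; lengths in m; the calibration is good to about 2 mm. A picture is of the moment at which its call begins: read the wrist's pose just before it. camera_model takes no time and is no camera call; for the wrist camera it gives the pose at the moment of the call.
- r.close_job(): hands the job in, once; it reports no verdict.
The state is a dict: "time": time; "joint_positions": joint angles; "joint_vel": joint speeds; "joint_torque": joint torques, N m; "ee_pos": TCP position; "eef_rot": TCP orientation; "ft_force": force on the tool from outside, world axes, zero at the start; "torque": the same for the moment, N m; "width": finger opening in m.
Only numpy, scipy, OpenCV 4.12 (cv2) and the standard library are available. Lean on these libraries where they do the work, as an engineer would, in place of code of your own. Each camera call takes 0.05 s, during which the arm holds its last target.

## Working session

There is one attempt and no reset: what is moved stays moved. The work goes in short steps, Python scripts to look and compute and a tool call to move; the robot and the scene stay as the last step left them, time stands still between calls to the robot, and variables do not carry over. Pictures are saved under pics/ and viewed, and the job is handed in when it is done.

Besides the shell and the picture viewer there is one more tool, called after "Request:" by a JSON object that holds its "api" and its "payload", one argument or row to a line. carry_out: Moves the arm, as the interface text tells. Its arguments: {"type":"object","properties":{"increments":{"type":"string"},"squeeze":{"type":"number"}},"required":["increments"]}

```bash
ls; mkdir -p pics; python3 - <<'E'
from bench import r
import cv2,json
s=r.read_state()
print({k:s[k] for k in('time','ee_pos','eef_rot','width','ft_force')}, r.pinch_z)
for n in("scene","side","wrist"):
    m=r.camera_model(n); print(n,m)
    p,d=r.camera(n); cv2.imwrite(f"pics/{n}0.png",p)
    import numpy as np; np.savez(f"{n}0.npz",p=p,d=d,K=m["K"],k1=m["k1"],E=m["extrinsics"])
E
```

```text
pics
{'time': 0.0, 'ee_pos': array([ 0.16827033, -0.60145786,  0.18404781]), 'eef_rot': array([ 7.96697992e-01, -6.04377190e-01, -5.80603321e-04, -4.28415774e-04]), 'width': 0.08702859712797016, 'ft_force': array([ 0.02255942,  0.83621763, -0.86000452])} 0.0187
scene {'K': array([[610.49188015,   0.        , 313.80833062],
       [  0.        , 610.49188015, 245.97925369],
       [  0.        ,   0.        ,   1.        ]]), 'k1': -0.2031363419546178, 'extrinsics': array([[-0.0071626 ,  0.58447099, -0.81138299,  1.78879845],
       [ 0.99991899, -0.00435177, -0.01196167, -0.06004678],
       [-0.0105222 , -0.81140294, -0.58439247,  0.89489256],
       [ 0.        ,  0.        ,  0.        ,  1.        ]])}
side {'K': array([[442.71802731,   0.        , 321.58402736],
       [  0.        , 442.71802731, 237.89853196],
       [  0.        ,   0.        ,   1.        ]]), 'k1': -0.10429641574529547, 'extrinsics': array([[-0.92670163, -0.19772721,  0.31957479,  0.32512017],
       [-0.375442  ,  0.5241288 , -0.76441632,  0.63567287],
       [-0.01635245, -0.82836764, -0.55994611,  0.58323826],
       [ 0.        ,  0.        ,  0.        ,  1.        ]])}
wrist {'K': array([[342.32200795,   0.        , 312.49512402],
       [  0.        , 342.32200795, 242.51090164],
       [  0.        ,   0.        ,   1.        ]]), 'k1': -0.003926439559044844, 'extrinsics': array([[ 0.26871013, -0.92124981, -0.28123594,  0.24522406],
       [-0.96321878, -0.25764078, -0.07635981, -0.58049342],
       [-0.00211138,  0.2914104 , -0.9565958 ,  0.38549489],
       [ 0.        ,  0.        ,  0.        ,  1.        ]])}
```

View pics/scene0.png

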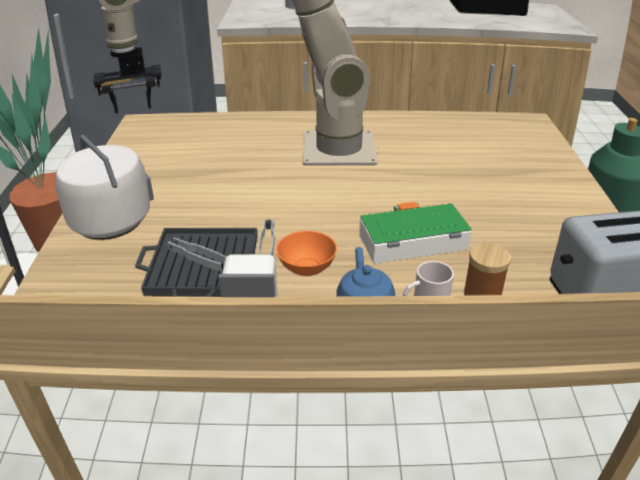

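View pics/side0.png

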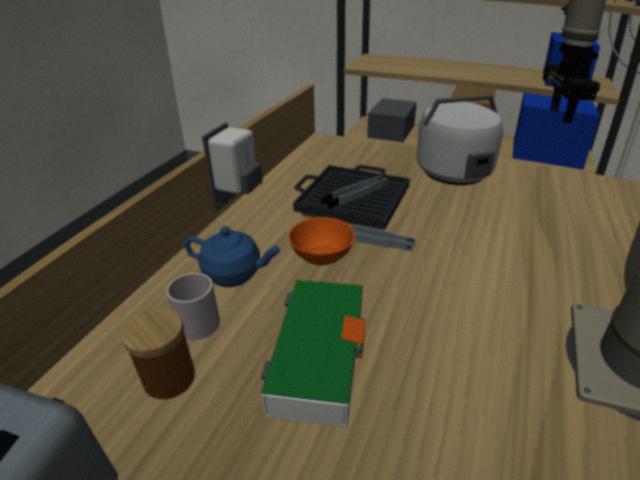

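View pics/wrist0.png

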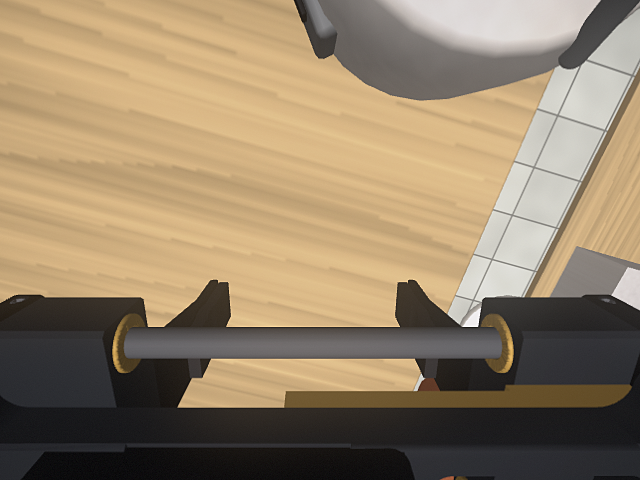

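The scene view shows the griddle (200,260), the tongs handle (268,230), the bowl (306,253), the box (415,230) with its catch (408,207), the teapot, the mug and the jar. In the side view the tongs handle is at (385,237), the green lid at (318,335) and the catch at (353,330).

```bash
cat > h.py <<'E'
import numpy as np, cv2
def load(f):
    z=np.load(f); return z
def rays(z,uv):
    uv=np.asarray(uv,float).reshape(-1,2);K=z["K"];k1=float(z["k1"])
    D=np.array([k1,0,0,0])
    s=cv2.undistortPoints(uv.reshape(-1,1,2),K,D).reshape(-1,2)
    E=z["E"];d=np.c_[s,np.ones(len(s))]@E[:3,:3].T
    return E[:3,3],d
def onplane(z,uv,h):
    o,d=rays(z,uv);t=(h-o[2])/d[:,2];return o+d*t[:,None]
def cloud(z):
    d=z["d"];v,u=np.nonzero(d>0);o,r=rays(z,np.c_[u,v].astype(float))
    P=np.full(d.shape+(3,),np.nan);P[v,u]=o+r*d[v,u][:,None];return P
def project(z,P):
    P=np.atleast_2d(P);E=z["E"];c=(P-E[:3,3])@E[:3,:3];s=c[:,:2]/c[:,2:];r2=(s**2).sum(1)
    s=s*(1+float(z["k1"])*r2)[:,None];return s@np.diag([z["K"][0,0],z["K"][1,1]])+z["K"][:2,2]
E
python3 - <<'E'
from h import *
for n in("scene","side"):
    z=load(n+"0.npz");p=z["p"];P=cloud(z);H=cv2.cvtColor(p,cv2.COLOR_BGR2HSV)
    b=p[...,0].astype(int);g=p[...,1].astype(int);rr=p[...,2].astype(int)
    gm=(H[...,0]>45)&(H[...,0]<80)&(H[...,1]>150)
    gm&=(P[...,2]>.03)&(P[...,2]<.1)
    pts=np.argwhere(gm)[:,::-1].astype(float)
    w=onplane(z,pts,.063); rect=cv2.minAreaRect(w[:,:2].astype(np.float32));print(n,"lid",rect,np.nanmedian(P[gm][:,2]))
    print(cv2.boxPoints(rect))
    om=(H[...,0]<12)&(H[...,1]>190)&(b<90)
    nl,lab,st,c=cv2.connectedComponentsWithStats(om.astype(np.uint8))
    for i in range(1,nl):
        if st[i,4]>30: 
            Q=P[lab==i];print("orange",c[i],st[i,4],np.nanmedian(Q,0),np.nanmin(Q,0),np.nanmax(Q,0))
    # generic objects: mask of tongs
    gray=(H[...,1]<60)&(P[...,2]>.008)&(P[...,2]<.035)&(P[...,0]>.3)&(P[...,0]<.8)&(abs(P[...,1])<.35)
    nl,lab,st,c=cv2.connectedComponentsWithStats(gray.astype(np.uint8))
    for i in range(1,nl):
        if st[i,4]>40:
            Q=P[lab==i];print("gray",c[i],st[i],np.nanmedian(Q,0),np.nanmin(Q,0),np.nanmax(Q,0))
E
```

```text
Traceback (most recent call last):
  File "h.py", line 11, in onplane
    o,d=rays(z,uv);t=(h-o[2])/d[:,2];return o+d*t[:,None]
        ~~~~^^^^^^
  File "h.py", line 7, in rays
    s=cv2.undistortPoints(uv.reshape(-1,1,2),K,D).reshape(-1,2)
      ~~~~~~~~~~~~~~~~~~~^^^^^^^^^^^^^^^^^^^^^^^^
cv2.error: OpenCV(4.12.0) /io/opencv/modules/calib3d/src/undistort.dispatch.cpp:347: error: (-215:Assertion failed) CV_IS_MAT(_src) && CV_IS_MAT(_dst) && (_src->rows == 1 || _src->cols == 1) && (_dst->rows == 1 || _dst->cols == 1) && _src->cols + _src->rows - 1 == _dst->rows + _dst->cols - 1 && (CV_MAT_TYPE(_src->type) == CV_32FC2 || CV_MAT_TYPE(_src->type) == CV_64FC2) && (CV_MAT_TYPE(_dst->type) == CV_32FC2 || CV_MAT_TYPE(_dst->type) == CV_64FC2) in function 'cvUndistortPointsInternal'
```

```bash
python3 - <<'E'
from h import *
a=cv2.imread("pics/side0.png")[150:290,270:430];b=cv2.imread("pics/scene0.png")[205:310,130:350]
cv2.imwrite("pics/side_crop.png",cv2.resize(a,None,fx=4.5,fy=4.2,interpolation=2))
cv2.imwrite("pics/scene_crop.png",cv2.resize(b,None,fx=3.5,fy=3.5,interpolation=2))
E
```

```text
(no output)
```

View pics/side_crop.png

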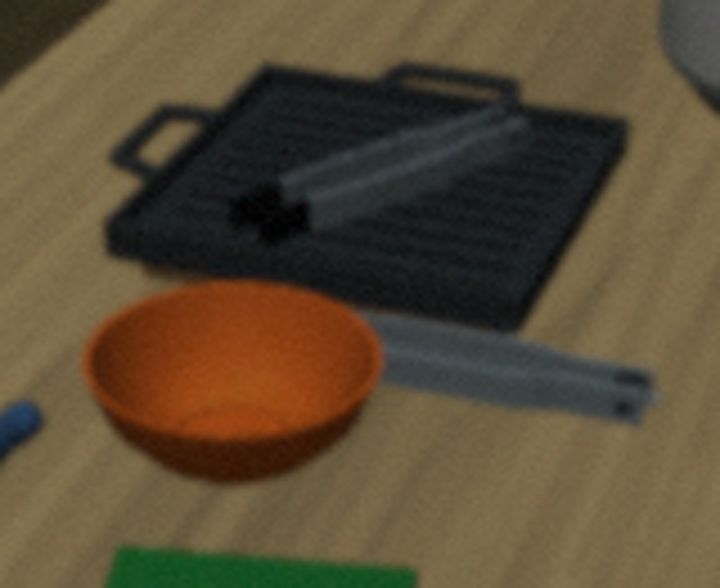

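View pics/scene_crop.png

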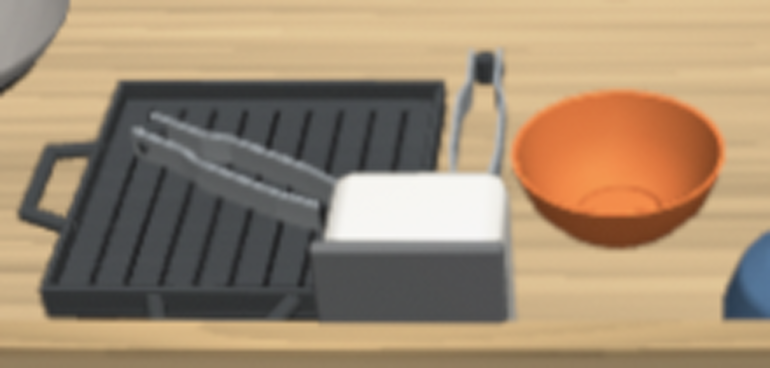

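```bash
cat > m.py <<'E'
from h import *
for n in("scene","side"):
    z=load(n+"0.npz");p=z["p"];P=cloud(z);H=cv2.cvtColor(p,cv2.COLOR_BGR2HSV)
    print(n,(z["d"]>0).mean(),)
    b=p[...,0].astype(int);g=p[...,1].astype(int);rr=p[...,2].astype(int)
    gm=((g>1.8*rr)&(g>1.5*b)&(g>60)).astype(np.uint8)
    nl,lab,st,c=cv2.connectedComponentsWithStats(gm);i=1+st[1:,4].argmax();gm=lab==i
    pts=np.argwhere(gm)[:,::-1].astype(float)
    w=onplane(z,pts,.063); rect=cv2.minAreaRect(w[:,:2].astype(np.float32));print(n,"lid",rect,np.nanmedian(P[gm],0),st[i])
    print(cv2.boxPoints(rect))
    om=(H[...,0]<14)&(H[...,1]>190)&(b<90)&(rr>100)
    nl,lab,st,c=cv2.connectedComponentsWithStats(om.astype(np.uint8))
    for i in range(1,nl):
        if st[i,4]>30: 
            Q=P[lab==i];print("orange",c[i],st[i],np.nanmedian(Q,0),np.nanmin(Q,0),np.nanmax(Q,0))
    gray=(H[...,1]<75)&(P[...,2]>.008)&(P[...,2]<.035)&(P[...,0]>.3)&(P[...,0]<.9)&(abs(P[...,1])<.35)
    nl,lab,st,c=cv2.connectedComponentsWithStats(gray.astype(np.uint8))
    for i in range(1,nl):
        if st[i,4]>40:
            Q=P[lab==i];print("gray",c[i],st[i],np.nanmedian(Q,0),np.nanmin(Q,0),np.nanmax(Q,0))
E
python3 m.py
```

```text
scene 0.98017578125
scene lid ((0.5268828868865967, 0.17074470221996307), (0.14075644314289093, 0.2466760128736496), 13.493558883666992) [0.53697699 0.16928725 0.06164251] [ 362  204  108   39 2684]
[[0.42966816 0.27425635]
 [0.48722658 0.03438952]
 [0.6240976  0.06723306]
 [0.56653917 0.30709988]]
gray [266.50753769 234.50753769] [258 219  16  36 199] [ 0.51403321 -0.19831478  0.01949403] [ 0.45038173 -0.21715258  0.00826788] [ 0.60745492 -0.18008096  0.02672944]
gray [412.54391534 247.90793651] [359 226 111  36 945] [0.58857689 0.16172864 0.02152149] [0.49996665 0.03639968 0.00802301] [0.62214692 0.30943604 0.03499172]
gray [229.24360287 241.92425793] [204 230  50  26 977] [ 0.56797531 -0.28534494  0.02942585] [ 0.52190561 -0.3499632   0.02301349] [ 0.62921003 -0.23030641  0.03499292]
gray [211.47619048 257.58333333] [200 253  25  11  84] [ 0.63572552 -0.32237466  0.03153047] [ 0.61421376 -0.34975103  0.02647625] [ 0.65603154 -0.28813336  0.03492232]
gray [206.6183953  276.01565558] [193 263  30  24 511] [ 0.70401032 -0.3234632   0.02982402] [ 0.65194025 -0.34969428  0.02401236] [ 
[... 961 characters left out ...]
] [ 0.75688658 -0.24640111  0.03497227]
gray [366.19891304 205.69891304] [330 193  65  26 920] [ 0.58955621 -0.28993866  0.02963948] [ 0.53044937 -0.349886    0.0251338 ] [ 0.67061335 -0.24401324  0.03496633]
gray [367.88046387 228.96074933] [ 294  205  123   43 1121] [ 0.54941213 -0.21063236  0.02038901] [ 0.44202462 -0.24101945  0.00800587] [ 0.75892058 -0.1745144   0.03477896]
gray [201.9223301 327.0631068] [184 309  35  28 412] [0.73481618 0.20978195 0.02126299] [0.72453748 0.16371353 0.00802217] [0.76602947 0.22556504 0.03497057]
gray [306.43410853 413.71871539] [263 403  87  22 903] [0.49550813 0.29667791 0.02105799] [0.43815213 0.26313234 0.00803567] [0.55861193 0.31240349 0.03498771]
```

```bash
python3 - <<'E'
from h import *
from scipy.spatial.transform import Rotation as R
z=load("wrist0.npz");P=cloud(z)
q=[7.96697992e-01,-6.04377190e-01,-5.80603321e-04,-4.28415774e-04];t=np.array([0.16827033,-0.60145786,0.18404781])
T=(P-t)@R.from_quat(q).as_matrix()
m=(z["d"]>0)&(P[...,2]>.15)&(abs(T[...,0])<.15)
for lo in np.arange(-.16,.0,.01):
    s=m&(T[...,2]>lo)&(T[...,2]<=lo+.01);Q=T[s]
    if len(Q): print(round(lo,2),len(Q),Q.min(0).round(3),Q.max(0).round(3))
E
```

```text
-0.16 25256 [-0.061 -0.027 -0.16 ] [ 0.065 -0.015 -0.15 ]
-0.15 21008 [-0.067 -0.034 -0.15 ] [ 0.069 -0.003 -0.14 ]
-0.14 23055 [-0.077 -0.038 -0.14 ] [ 0.08   0.011 -0.13 ]
-0.13 20205 [-0.082 -0.038 -0.13 ] [ 0.086  0.023 -0.12 ]
-0.12 4984 [-0.086 -0.038 -0.12 ] [ 0.087  0.032 -0.11 ]
-0.11 1245 [-0.08  -0.036 -0.11 ] [ 0.081  0.012 -0.1  ]
-0.1 799 [-0.049 -0.007 -0.1  ] [ 0.049  0.012 -0.09 ]
-0.09 1142 [-0.057 -0.012 -0.09 ] [ 0.057  0.012 -0.08 ]
-0.08 850 [-0.056 -0.011 -0.08 ] [ 0.056  0.01  -0.07 ]
-0.07 863 [-0.054 -0.011 -0.07 ] [ 0.054  0.004 -0.06 ]
-0.06 784 [-0.053 -0.011 -0.06 ] [ 0.053  0.01  -0.05 ]
-0.05 708 [-0.052 -0.011 -0.05 ] [ 0.053  0.01  -0.04 ]
-0.04 53 [-0.051 -0.011 -0.04 ] [ 0.052  0.01  -0.038]
-0.03 306 [ 0.135 -0.14  -0.028] [ 0.147 -0.135 -0.02 ]
-0.02 635 [ 0.135 -0.143 -0.02 ] [ 0.149 -0.13  -0.01 ]
-0.01 5888 [ 0.047 -0.147 -0.01 ] [ 0.15  -0.125 -0.   ]
```

Request:
{"api": "carry_out", "payload": {
  "increments": "0 0 0 -0.03 -0.05 -0.03 0.087; 0 0 0 -0.06 -0.10 -0.06 0.087; 0 0 0 -0.10 -0.14 -0.09 0.087; 0 0 0 -0.14 -0.18 -0.095 0.087; 0 0 0 -0.18 -0.22 -0.095 0.087"
}}

```text
time: 0.78
ee_pos: [0.3328, -0.3673, 0.2803]
eef_rot: [0.797, -0.604, 0.0, -0.0]
ft_force: [-0.3, -0.5, -0.7]
width: 0.0873
```

Request:
{"api": "carry_out", "payload": {
  "increments": "0 0 0 -0.04 -0.04 0 0.087; 0 0 0 -0.08 -0.08 0 0.087; 0 0 0 -0.12 -0.11 0 0.087; 0 0 0 -0.124 -0.11 0 0.087; 0 0 0 -0.124 -0.11 0 0.087"
}}

```text
time: 1.4
ee_pos: [0.4049, -0.2186, 0.2802]
eef_rot: [0.797, -0.604, 0.0, 0.0]
ft_force: [0.3, -0.4, -0.6]
width: 0.0869
```

```bash
cat >> h.py <<'E'
def snap(n,name):
    from bench import r
    s=r.read_state();m=r.camera_model(n);p,d=r.camera(n)
    cv2.imwrite(f"pics/{name}.png",p);np.savez(f"{name}.npz",p=p,d=d,K=m["K"],k1=m["k1"],E=m["extrinsics"],t=s["ee_pos"],q=s["eef_rot"])
    print(s["time"],np.round(s["ee_pos"],4),np.round(s["eef_rot"],4),s["width"],np.round(s["ft_force"],2))
    return load(name+".npz")
def delta(goal,xaxis=None):
    """goal world tcp; xaxis: wanted horizontal world direction of tool x (tool down)"""
    from bench import r
    from scipy.spatial.transform import Rotation as R
    s=r.read_state();A=R.from_quat(s["eef_rot"]).as_matrix()
    print("shift",np.round(A.T@(np.array(goal)-s["ee_pos"]),4), "pos",np.round(s["ee_pos"],4))
    if xaxis is not None:
        x=np.r_[np.array(xaxis)/np.linalg.norm(xaxis),0];zz=np.array([0,0,-1.]);B=np.c_[x,np.cross(zz,x),zz]
        print("turn",np.round(np.degrees(R.from_matrix(A.T@B).as_rotvec()),2))
E
python3 -c "
from h import *
snap('wrist','w1')"
```

```text
1.4 [ 0.4049 -0.2186  0.2802] [ 7.968e-01 -6.043e-01  3.000e-04  1.000e-04] 0.08687294654578923 [ 0.27 -0.38 -0.65]
```

View pics/w1.png

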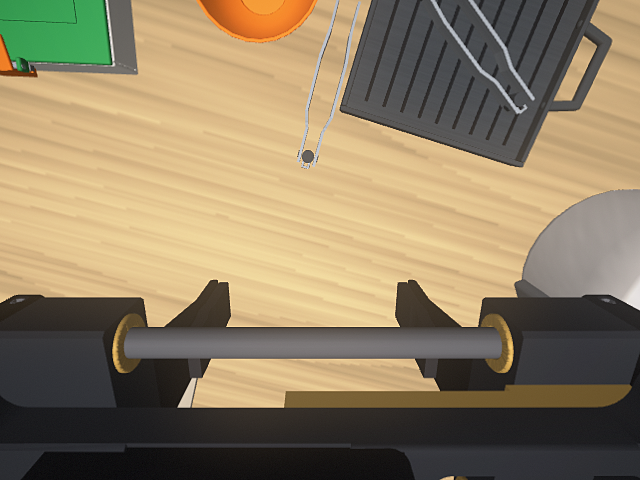

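```bash
python3 - <<'E'
from h import *
z=load('w1.npz')
w=onplane(z,[(307,158),(303,125),(322,125),(310,85),(336,85),(333,0),(359,0)],.022);print(w[:,:2].round(4))
print(onplane(z,[(341,110),(522,166)],.045)[:,:2].round(4), onplane(z,[(262,42)],.06)[:,:2].round(4),onplane(z,[(110,66)],.063)[:,:2].round(4))
P=cloud(z); m=(P[...,2]>.012)&(P[...,2]<.03)
for (a,b) in[(135,167),(100,135),(60,100),(20,60)]:
    mm=m[a:b,270:372];Q=P[a:b,270:372][mm];print(a,b,len(Q),np.nanmin(Q,0).round(3),np.nanmax(Q,0).round(3),np.nanmean(Q,0).round(4))
E
```

```text
[[ 0.4561 -0.1968]
 [ 0.4941 -0.1812]
 [ 0.5006 -0.2044]
 [ 0.5414 -0.1773]
 [ 0.5501 -0.2081]
 [ 0.6356 -0.1788]
 [ 0.6437 -0.2077]]
[[ 0.522  -0.2212]
 [ 0.5204 -0.4582]] [[ 0.564  -0.1168]] [[0.4954 0.0395]]
135 167 337 [ 0.443 -0.21   0.012] [ 0.489 -0.183  0.026] [ 0.4624 -0.197   0.0222]
100 135 248 [ 0.484 -0.262  0.012] [ 0.54  -0.179  0.03 ] [ 0.5105 -0.2026  0.0237]
60 100 303 [ 0.525 -0.245  0.012] [ 0.586 -0.178  0.03 ] [ 0.5545 -0.2014  0.0237]
20 60 493 [ 0.571 -0.239  0.012] [ 0.623 -0.112  0.03 ] [ 0.5965 -0.1711  0.023 ]
```

Request:
{"api": "carry_out", "payload": {
  "increments": "0 0 0 -0.05 -0.014 0 0.087; 0 0 0 -0.11 -0.03 0 0.06; 0 0 0 -0.17 -0.05 0 0.03; 0 0 0 -0.23 -0.066 0 0.0; 0 0 0 -0.29 -0.082 0 0.0",
  "squeeze": 15
}}

```text
time: 2.08
ee_pos: [0.4059, 0.0826, 0.2801]
eef_rot: [0.796, -0.606, 0.001, -0.0]
ft_force: [1.1, 0.5, 0.9]
width: 0.0546
```

Request:
{"api": "carry_out", "payload": {
  "increments": "0 0 2 -0.04 -0.012 0 0; 0 0 2 -0.065 -0.018 0 0; 0 0 2 -0.065 -0.018 0 0; 0 0 2 -0.065 -0.018 0 0; 0 0 2 -0.065 -0.018 0 0"
}}

```text
time: 2.7
ee_pos: [0.4064, 0.1485, 0.28]
eef_rot: [0.784, -0.621, 0.0, 0.0]
ft_force: [0.6, 0.2, 0.1]
width: 0.0059
```

```bash
python3 -c "
from h import *
snap('wrist','w2')"
```

```text
2.7 [0.4064 0.1485 0.28  ] [ 7.840e-01 -6.208e-01  5.000e-04  0.000e+00] 0.005901072699151329 [0.55 0.17 0.14]
```

View pics/w2.png

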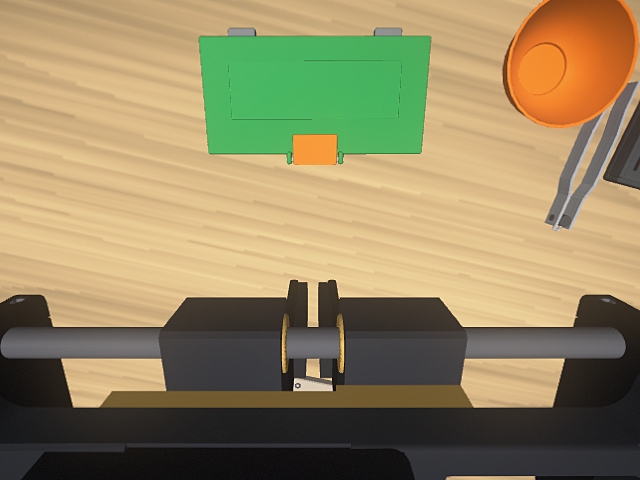

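```bash
python3 - <<'E'
from h import *
z=load('w2.npz')
c=onplane(z,[(199,37),(431,37),(422,154),(210,154)],.063)[:,:2];print(c.round(4),c.mean(0))
print("dims",np.linalg.norm(c[1]-c[0]),np.linalg.norm(c[2]-c[3]),np.linalg.norm(c[0]-c[3]),np.linalg.norm(c[1]-c[2]))
yv=(c[0]-c[1])/np.linalg.norm(c[0]-c[1]);print("yaw",np.degrees(np.arctan2(-yv[0],yv[1])))
y2=(c[3]-c[2]);print(np.degrees(np.arctan2(-y2[0],y2[1])))
t=onplane(z,[(315,150)],.080);print(t)
P=cloud(z);print(P[136:164:3,315].round(4))
print('jar/bowl'); 
from scipy.spatial.transform import Rotation as R
T=(P-z["t"])@R.from_quat(z["q"]).as_matrix()
m=(T[...,2]<-.02)&(T[...,2]>-.2)&(z["d"]>0)
for lo in np.arange(-.16,.0,.01):
    s=m&(T[...,2]>lo)&(T[...,2]<=lo+.01);Q=T[s]
    if len(Q): print(round(lo,2),len(Q),Q.min(0).round(3),Q.max(0).round(3))
E
```

```text
[[0.5583 0.3104]
 [0.6157 0.066 ]
 [0.4965 0.0364]
 [0.4391 0.281 ]] [0.52738893 0.17344634]
dims 0.2510582921327501 0.2512636918667764 0.12280843355685686 0.12280374934830948
yaw 13.214812385118856
13.216431553514136
[[0.47241694 0.16114336 0.08      ]]
[[0.4871 0.1647 0.0824]
 [0.484  0.1639 0.0822]
 [0.4809 0.1632 0.0806]
 [0.4777 0.1624 0.0809]
 [0.4745 0.1616 0.079 ]
 [0.4714 0.1609 0.0802]
 [0.4681 0.1601 0.0794]
 [0.4648 0.1593 0.078 ]
 [0.4615 0.1585 0.0773]
 [0.4582 0.1577 0.0763]]
jar/bowl
-0.16 25032 [-0.061 -0.027 -0.16 ] [ 0.065 -0.015 -0.15 ]
-0.15 21246 [-0.066 -0.033 -0.15 ] [ 0.069 -0.004 -0.14 ]
-0.14 21448 [-0.079 -0.038 -0.14 ] [ 0.08   0.008 -0.13 ]
-0.13 21797 [-0.082 -0.038 -0.13 ] [ 0.086  0.023 -0.12 ]
-0.12 7504 [-0.087 -0.038 -0.12 ] [ 0.087  0.035 -0.11 ]
-0.11 376 [-0.08  -0.035 -0.11 ] [ 0.081  0.036 -0.1  ]
-0.1 109 [-0.008 -0.006 -0.1  ] [ 0.008  0.011 -0.09 ]
-0.09 630 [-0.009 -0.012 -0.09 ] [ 0.009  0.011 -0.08 ]
-0.08 415 [-0.011 -0.011 -0.08 ] [ 0.011 -0.008 -0.07 ]
-0.07 484 [-0.011 -0.011 -0.07 ] [ 0.012  0.002 -0.06 ]
-0.06 356 [-0.012 -0.011 -0.06 ] [ 0.012 -0.008 -0.05 ]
-0.05 369 [-0.012 -0.011 -0.05 ] [ 0.012  0.01  -0.04 ]
-0.04 36 [-0.011 -0.011 -0.04 ] [ 0.011 -0.008 -0.038]
```

```bash
python3 -c "
from h import *
delta([.4821,.1628,.095],[.2285,-.9735])"
```

```text
shift [ 0.0036 -0.0768  0.1851] pos [0.4063 0.1488 0.2801]
turn [-0.04 -0.04  0.07]
```

Request:
{"api": "carry_out", "payload": {
  "increments": "0 0 0 0.0036 -0.03 0.03 0; 0 0 0 0.0036 -0.06 0.08 0; 0 0 0 0.0036 -0.077 0.13 0; 0 0 0 0.0036 -0.077 0.17 0; 0 0 0 0.0036 -0.077 0.185 0"
}}

```text
time: 3.38
ee_pos: [0.4811, 0.1619, 0.0929]
eef_rot: [0.784, -0.621, -0.001, 0.001]
ft_force: [-0.0, 1.0, 1.1]
width: 0.001
```

```bash
python3 -c "
from h import *
delta([.4821,.1628,.075],[.2285,-.9735]);snap('side','s3')
p=cv2.imread('pics/s3.png')[230:430,220:460];cv2.imwrite('pics/s3c.png',cv2.resize(p,None,fx=3,fy=3))"
```

```text
shift [-0.0006 -0.0012  0.0179] pos [0.4811 0.1619 0.0929]
turn [ 0.17 -0.02  0.04]
3.375 [0.4811 0.1619 0.0929] [ 0.7839 -0.6208 -0.0008  0.0013] 0.0009611291305435943 [-0.    1.02  1.11]
```

View pics/s3c.png

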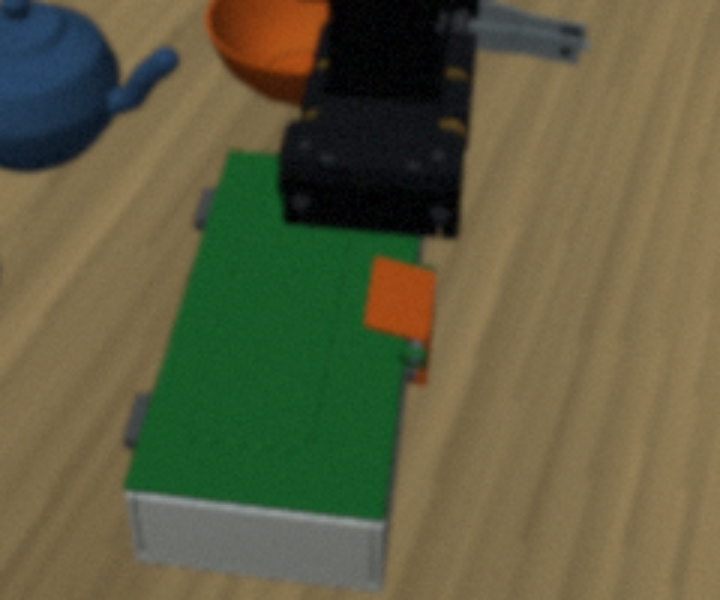

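```bash
python3 -c "
from h import *
z=load('s3.npz');print(project(z,[[.4811,.1619,.0929],[.4821,.1628,.08]]))
snap('side','s4');snap('wrist','w4')
p=cv2.imread('pics/s4.png')[130:430,160:460];cv2.imwrite('pics/s4c.png',cv2.resize(p,None,fx=2,fy=2))"
```

```text
[[348.13954445 319.48150833]
 [347.19324975 325.59775876]]
3.425 [0.481  0.1619 0.0926] [ 7.839e-01 -6.209e-01 -7.000e-04  1.300e-03] 0.00023284204219656913 [-1.07 -1.06 -2.  ]
3.475 [0.4817 0.1623 0.0944] [ 7.840e-01 -6.208e-01 -1.000e-04  7.000e-04] 0.0006093197284058832 [ 0.34 -0.1   0.22]
```

View pics/s4c.png

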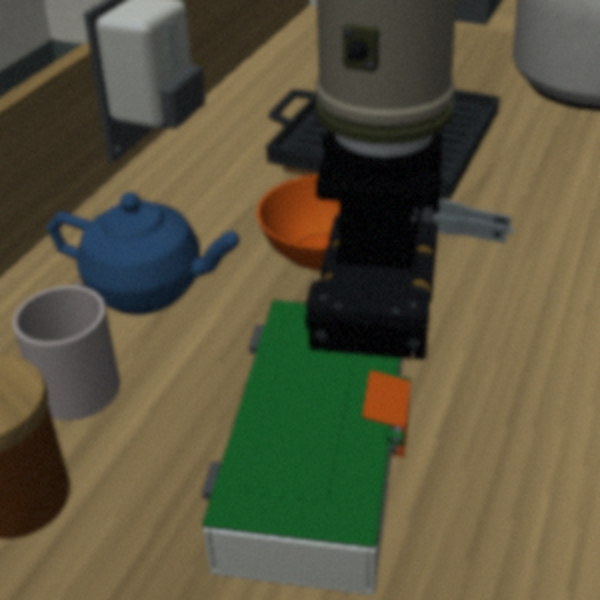

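View pics/w4.png

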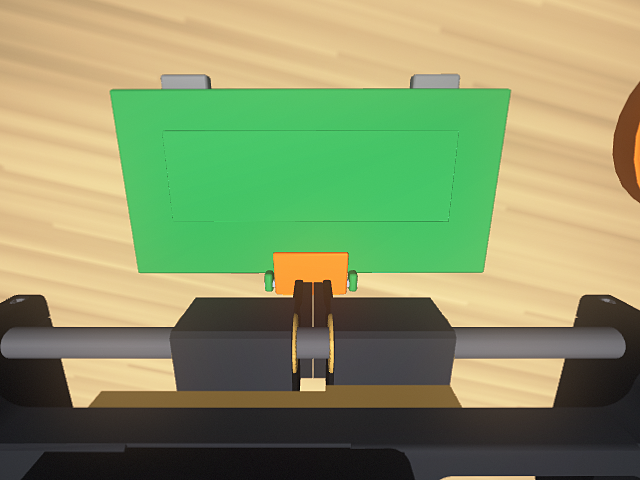

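```bash
python3 -c "
from h import *
z=load('w4.npz');c=np.array([.5274,.1734]);a=np.radians(13.21);ax=np.array([np.cos(a),np.sin(a)])
for uv,h in [((311,253),.0845),((311,294),.0755),((275,275),.08),((348,275),.08),((311,282),.0944),((311,282),.08),((111,90),.063),((511,90),.063),((139,272),.063),((484,272),.063)]:
    p=onplane(z,[uv],h)[0,:2];d=p-c;print(uv,h,p.round(4),'box',(d@ax).round(4),(d@[-ax[1],ax[0]]).round(4))
d=z['t'][:2]-c;print(d@ax,d@[-ax[1],ax[0]])
"
```

```text
(311, 253) 0.0845 [0.4895 0.1651] box -0.0388 0.0005
(311, 294) 0.0755 [0.4568 0.1575] box -0.0724 0.0006
(275, 275) 0.08 [0.4671 0.1849] box -0.0561 0.025
(348, 275) 0.08 [0.4784 0.1367] box -0.0561 -0.0245
(311, 282) 0.0944 [0.4738 0.1614] box -0.0549 0.0005
(311, 282) 0.08 [0.4677 0.16  ] box -0.0612 0.0006
(111, 90) 0.063 [0.5588 0.3101] box 0.0618 0.1259
(511, 90) 0.063 [0.616 0.066] box 0.0617 -0.1248
(139, 272) 0.063 [0.4394 0.2826] box -0.0608 0.1264
(484, 272) 0.063 [0.497  0.0371] box -0.0608 -0.1258
-0.04702098281842951 -0.00039557963413838966
```

```bash
python3 -c "
from h import *
from scipy.spatial.transform import Rotation as R
for n in('w2','w4'):
    z=load(n+'.npz');A=R.from_quat(z['q']).as_matrix()
    for k in (0,-.02,-.04,-.06): print(k,project(z,z['t']+A@[0,-.0095,k]),project(z,z['t']+A@[0,0,k]))
    P=cloud(z);T=(P-z['t'])@A
    for v in range(272,310,3): print(v,[T[v,u].round(4).tolist() for u in (302,)], z['d'][v,302])
cv2.imwrite('pics/w2c.png',cv2.resize(cv2.imread('pics/w2.png')[250:410,200:420],None,fx=3.5,fy=3.5))
"
```

```text
0 [[312.47435211 256.22759871]] [[312.4857193  270.46259544]]
-0.02 [[312.4401595  267.86575974]] [[312.45311433 283.3203091 ]]
-0.04 [[312.39848598 282.05011924]] [[312.41348838 298.94636971]]
-0.06 [[312.34657733 299.71807471]] [[312.36430281 318.34160999]]
272 [[-0.0161, 0.1131, 0.2792]] 0.5159099
275 [[-0.0162, 0.1179, 0.2791]] 0.51725024
278 [[-0.0162, 0.1228, 0.2791]] 0.51865286
281 [[-0.0163, 0.1275, 0.2787]] 0.5196211
284 [[-0.0053, -0.0087, -0.0407]] 0.17436486
287 [[-0.0051, -0.0094, -0.0459]] 0.16922878
290 [[-0.0051, -0.0089, -0.0483]] 0.16703837
293 [[-0.005, -0.0088, -0.0515]] 0.16406511
296 [[-0.0049, -0.0088, -0.0546]] 0.16103761
299 [[-0.0047, -0.0099, -0.0601]] 0.15553176
302 [[-0.0047, -0.0091, -0.0616]] 0.15432414
305 [[-0.0045, -0.0101, -0.0663]] 0.1495407
308 [[-0.0045, -0.0093, -0.0675]] 0.14862062
0 [[312.43391886 256.21065655]] [[312.44656798 270.44593939]]
-0.02 [[312.39736229 267.84792123]] [[312.41175757 283.30279446]]
-0.04 [[312.35280802 282.03120951]] [[312.3694518  298.92783162]]
-0.06 [[312.29731172 299.69786346]] [[312.31694071 318.32183224]]
272 [[-0.0071, 0.0066, 0.0139]] 0.23106301
275 [[-0.0071, 0.0089, 0.0142]] 0.23201233
278 [[-0.0071, 0.0114, 0.0148]] 0.23336177
281 [[-0.0052, -0.0106, -0.0411]] 0.17345156
284 [[-0.0051, -0.0108, -0.0454]] 0.16931877
287 [[-0.005, -0.0103, -0.0479]] 0.16703232
290 [[-0.0049, -0.011, -0.0529]] 0.16207248
293 [[-0.0049, -0.0095, -0.0528]] 0.16255908
296 [[-0.0048, -0.0093, -0.0557]] 0.15989207
299 [[-0.0048, -0.0087, -0.0577]] 0.15809074
302 [[-0.0046, -0.0092, -0.0617]] 0.15418491
305 [[-0.0045, -0.0094, -0.0649]] 0.15107006
308 [[-0.0045, -0.0093, -0.0675]] 0.14854437
```

View pics/w2c.png

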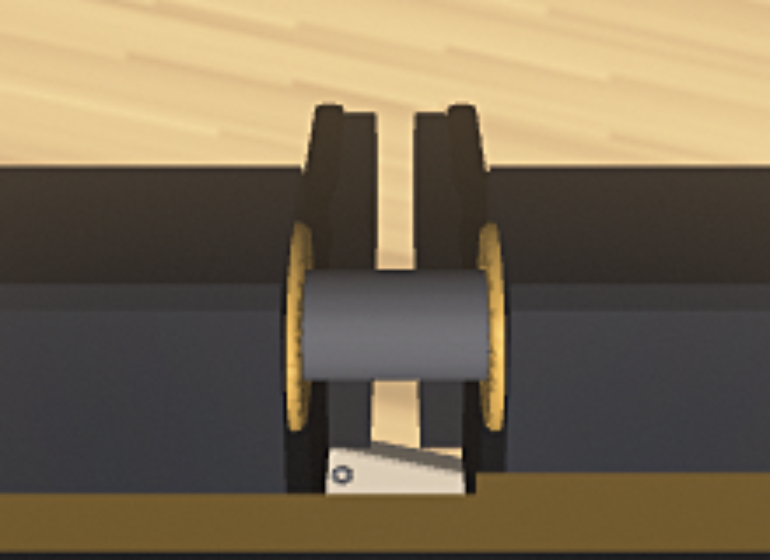

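```bash
python3 -c "
from h import *
z=load('scene0.npz');print(project(z,[[.1683,-.6015,.184],[.1683,-.6015,.224]]))
z2=load('side0.npz');print(project(z2,[[.1683,-.6015,.184],[.1683,-.6015,.224]]))
a=cv2.resize(z['p'][30:130,70:190],None,fx=4,fy=4);b=cv2.resize(z2['p'][30:130,520:640],None,fx=4,fy=4)[:, :320]
cv2.imwrite('pics/grip.png',np.hstack([a,b]))
"
```

```text
[[135.25347992 120.19360883]
 [133.13936341 107.58937376]]
[[556.01693876 128.84316628]
 [559.74033361 114.17641432]]
```

View pics/grip.png

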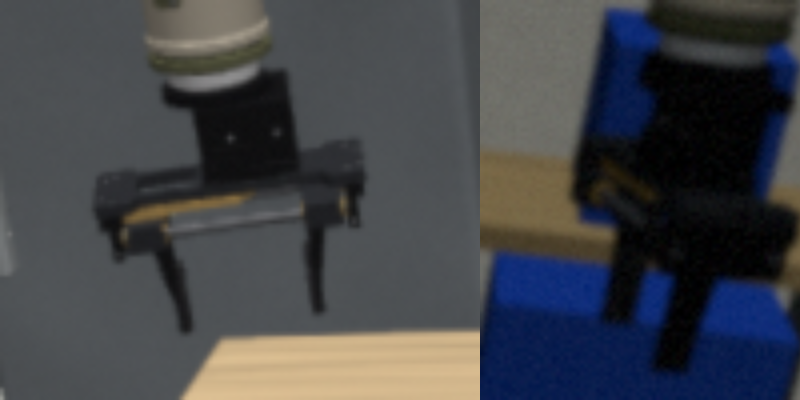

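Request:
{"api": "carry_out", "payload": {
  "increments": "0 0 0 0 0 0.003 0; 0 0 0 0 0 0.006 0; 0 0 0 0 0 0.009 0; 0 0 0 0 0 0.012 0; 0 0 0 0 0 0.014 0"
}}

```text
time: 4.15
ee_pos: [0.4824, 0.1627, 0.0816]
eef_rot: [0.784, -0.621, 0.001, -0.0]
ft_force: [-0.6, -0.3, 0.2]
width: 0.0005
```

```bash
python3 -c "
from h import *
snap('wrist','w5');snap('scene','c5');z=load('c5.npz');print(project(z,[z['t'],z['t']+[0,0,.037]]))
p=z['p'][100:260,320:520];cv2.imwrite('pics/c5c.png',cv2.resize(p,None,fx=3.6,fy=3.6))"
```

```text
4.15 [0.4824 0.1627 0.0816] [ 7.840e-01 -6.207e-01  6.000e-04 -0.000e+00] 0.0005009797601583191 [-0.63 -0.28  0.2 ]
4.2 [0.4824 0.1626 0.0814] [ 7.840e-01 -6.207e-01  5.000e-04  1.000e-04] 0.0006900004893201156 [ 0.68  0.25 -0.58]
[[409.06082952 204.60498755]
 [410.19047546 191.9993898 ]]
```

View pics/c5c.png

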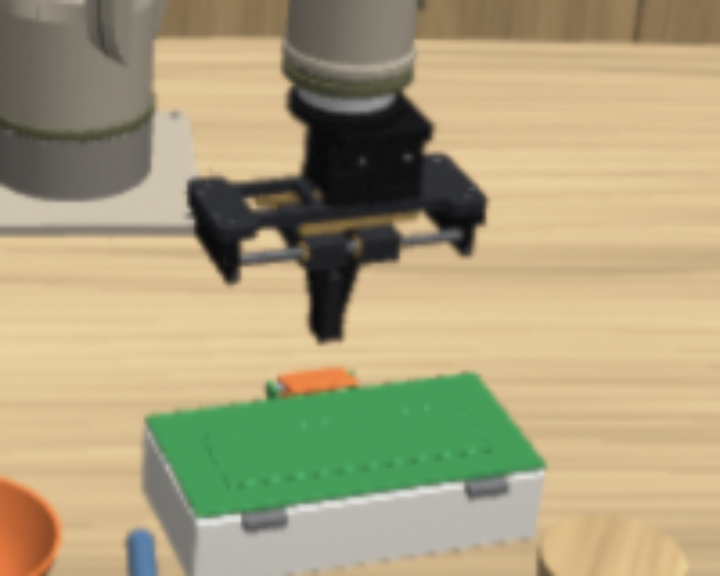

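The cameras all show the real fingertips about 35–38 mm above the reported TCP. I'll find contact by touch instead of relying on the reported z.

Request:
{"api": "carry_out", "payload": {
  "increments": "0 0 0 0 0 0.006 0; 0 0 0 0 0 0.012 0; 0 0 0 0 0 0.018 0; 0 0 0 0 0 0.024 0; 0 0 0 0 0 0.028 0"
}}

```text
time: 4.88
ee_pos: [0.4822, 0.1626, 0.0531]
eef_rot: [0.784, -0.621, 0.0, 0.0]
ft_force: [-0.4, 0.8, -0.0]
width: 0.0006
```

Request:
{"api": "carry_out", "payload": {
  "increments": "0 0 0 0 0 0.001 0; 0 0 0 0 0 0.002 0; 0 0 0 0 0 0.003 0; 0 0 0 0 0 0.004 0; 0 0 0 0 0 0.004 0"
}}

```text
time: 5.5
ee_pos: [0.4822, 0.1626, 0.0491]
eef_rot: [0.784, -0.621, 0.0, 0.0]
ft_force: [0.0, -0.2, 1.0]
width: 0.0007
```

```bash
python3 -c "
from h import *
snap('wrist','w6');snap('scene','c6');z=load('c6.npz')
p=z['p'][150:260,350:480];a=cv2.resize(p,None,fx=3,fy=3);b=cv2.resize(load('w6.npz')['p'][230:310,250:370],(390,330));cv2.imwrite('pics/c6c.png',np.hstack([a,b]))"
```

```text
5.5 [0.4822 0.1626 0.0491] [ 7.840e-01 -6.207e-01  3.000e-04  2.000e-04] 0.0007384390539465845 [ 0.01 -0.23  1.01]
5.55 [0.4822 0.1626 0.0491] [ 7.840e-01 -6.207e-01  3.000e-04  2.000e-04] 0.00040196322910812757 [-0.59 -0.04 -0.53]
```

View pics/c6c.png

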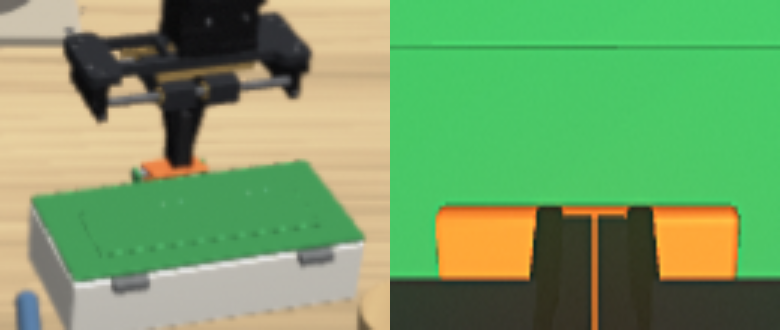

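Request:
{"api": "carry_out", "payload": {
  "increments": "0 0 0 0 0 0.003 0; 0 0 0 0 0 0.005 0; 0 0 0 0 0 0.007 0; 0 0 0 0 0 0.009 0; 0 0 0 0 0 0.009 0"
}}

```text
time: 6.22
ee_pos: [0.4824, 0.1627, 0.0401]
eef_rot: [0.784, -0.621, 0.0, 0.0]
ft_force: [1.6, -0.2, 2.3]
width: 0.0005
```

```bash
python3 -c "
from bench import r
s=r.read_state();print(s['ft_force'],s['torque'],s['ee_pos'])
from h import *
snap('wrist','w7')
b=cv2.resize(load('w7.npz')['p'][60:310,90:540],None,fx=1.6,fy=1.6);cv2.imwrite('pics/c7c.png',b)"
```

```text
[ 1.57724563 -0.17232387  2.32516986] [ 0.04509525 -0.27983203  0.01246474] [0.48235256 0.16268084 0.0400873 ]
6.225 [0.4824 0.1627 0.0401] [ 7.840e-01 -6.207e-01  4.000e-04  1.000e-04] 0.00048220135689240097 [ 1.58 -0.17  2.33]
```

View pics/c7c.png

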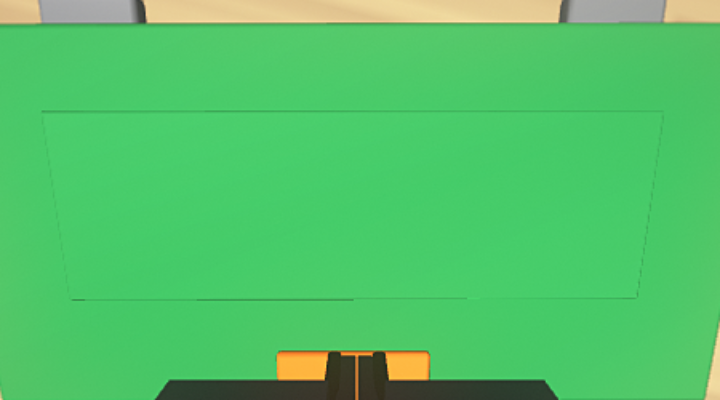

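Request:
{"api": "carry_out", "payload": {
  "increments": "0 0 0 0 0 0.001 0; 0 0 0 0 0 0.0015 0; 0 0 0 0 0 0.002 0; 0 0 0 0 0 0.0025 0; 0 0 0 0 0 0.0025 0"
}}

```text
time: 6.9
ee_pos: [0.4823, 0.1627, 0.0377]
eef_rot: [0.784, -0.621, 0.0, 0.0]
ft_force: [0.2, 0.2, 2.8]
width: 0.0005
```

```bash
python3 -c "
from h import *
for i in range(2): z=snap('scene','c8')
z=snap('wrist','w8')
P=cloud(z);print(np.nanmedian(P[100:110,300:330].reshape(-1,3),0),np.nanmedian(P[235:240,300:330].reshape(-1,3),0))
for n in('w6','w8'):
    z=load(n+'.npz');P=cloud(z);b=z['p'].astype(int);m=(b[...,2]>200)&(b[...,0]<90)&(P[...,2]<.12)&(P[...,2]>.05);print(n,m.sum(),np.nanpercentile(P[m][:,2],[2,25,50,75,98]).round(4))
"
```

```text
6.9 [0.4823 0.1627 0.0377] [ 7.841e-01 -6.207e-01  4.000e-04  1.000e-04] 0.0004694965274382696 [0.2  0.21 2.79]
6.95 [0.4823 0.1627 0.0377] [ 7.841e-01 -6.207e-01  3.000e-04  1.000e-04] 0.0005941287512742688 [ 0.27 -0.15  3.44]
7.0 [0.4823 0.1627 0.0376] [ 7.841e-01 -6.207e-01  3.000e-04  1.000e-04] 0.0004582569421826066 [-0.16 -0.1   2.67]
[0.57510923 0.18354655 0.06453828] [0.51174779 0.16838877 0.06583399]
w6 1017 [0.0809 0.082  0.0827 0.0834 0.1088]
w8 1082 [0.0745 0.0756 0.0761 0.0766 0.0972]
```

Request:
{"api": "carry_out", "payload": {
  "increments": "0 0 0 0 -0.001 -0.005 0; 0 0 0 0 -0.0024 -0.0117 0; 0 0 0 0 -0.0059 -0.0231 0; 0 0 0 0 -0.0106 -0.0341 0; 0 0 0 0 -0.0163 -0.0445 0"
}}

```text
time: 7.68
ee_pos: [0.4988, 0.1666, 0.0832]
eef_rot: [0.784, -0.621, 0.001, -0.0]
ft_force: [-0.3, -0.4, 2.1]
width: 0.0004
```

```bash
python3 -c "
from h import *
z=snap('scene','c9');p=z['p'][130:270,330:500];cv2.imwrite('pics/c9c.png',cv2.resize(p,None,fx=4,fy=4))
c=np.array([.5274,.1734]);a=np.radians(13.21);ax=np.array([np.cos(a),np.sin(a)]);d=z['t'][:2]-c;print(d@ax,d@[-ax[1],ax[0]])
"
```

```text
7.675 [0.4988 0.1666 0.0832] [ 7.840e-01 -6.207e-01  6.000e-04 -1.000e-04] 0.0003807617559796715 [-0.25 -0.41  2.07]
-0.02944994742563961 -0.00011766265167465368
```

View pics/c9c.png

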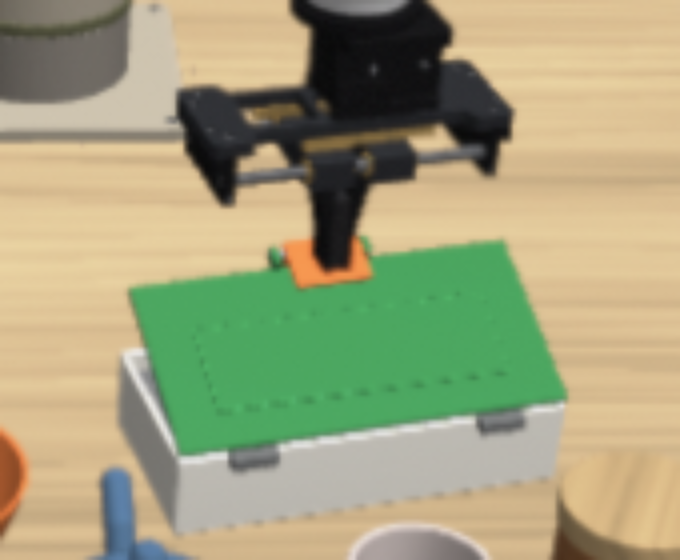

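Request:
{"api": "carry_out", "payload": {
  "increments": "0 0 0 0 -0.0068 -0.0099 0; 0 0 0 0 -0.0145 -0.019 0; 0 0 0 0 -0.023 -0.0273 0; 0 0 0 0 -0.0324 -0.0347 0; 0 0 0 0 -0.0425 -0.0411 0"
}}

```text
time: 8.35
ee_pos: [0.542, 0.1769, 0.1261]
eef_rot: [0.784, -0.621, 0.001, -0.001]
ft_force: [-0.0, -0.7, 1.5]
width: 0.0006
```

```bash
python3 -c "
from h import *
z=snap('scene','c10');p=z['p'][110:260,330:500];cv2.imwrite('pics/c10c.png',cv2.resize(p,None,fx=4,fy=4))
c=np.array([.5274,.1734]);a=np.radians(13.21);ax=np.array([np.cos(a),np.sin(a)]);d=z['t'][:2]-c;print(d@ax,d@[-ax[1],ax[0]])
"
```

```text
8.35 [0.542  0.1769 0.1261] [ 0.7839 -0.6208  0.0011 -0.001 ] 0.0005834059160240371 [-0.03 -0.67  1.52]
0.014990800291934227 3.526964017190181e-05
```

View pics/c10c.png

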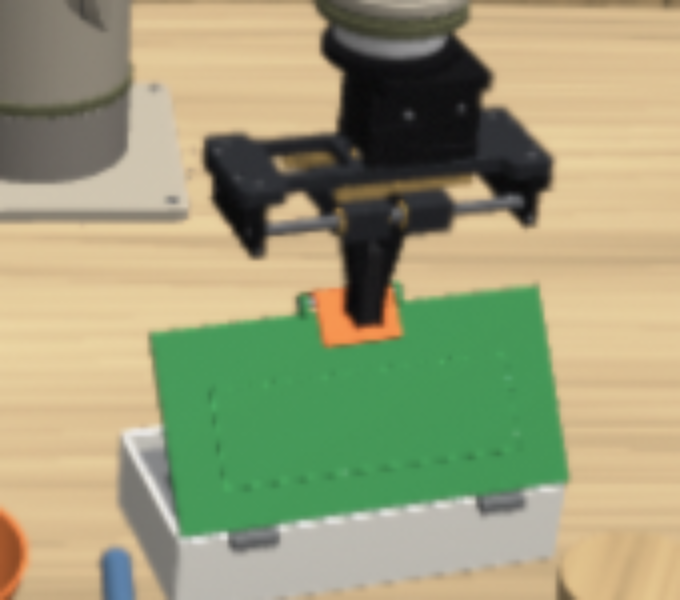

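Request:
{"api": "carry_out", "payload": {
  "increments": "0 0 0 0 -0.0106 -0.0054 0; 0 0 0 0 -0.0217 -0.0097 0; 0 0 0 0 -0.0332 -0.0129 0; 0 0 0 0 -0.045 -0.0149 0; 0 0 0 0 -0.057 -0.0157 0"
}}

```text
time: 9.02
ee_pos: [0.5994, 0.1902, 0.1426]
eef_rot: [0.784, -0.621, 0.001, -0.002]
ft_force: [0.8, -0.3, 0.4]
width: 0.0003
```

```bash
python3 -c "
from h import *
z=snap('scene','c11');p=z['p'][110:260,330:500];cv2.imwrite('pics/c11c.png',cv2.resize(p,None,fx=4,fy=4))
c=np.array([.5274,.1734]);a=np.radians(13.21);ax=np.array([np.cos(a),np.sin(a)]);d=z['t'][:2]-c;print(d@ax,d@[-ax[1],ax[0]])
"
```

```text
9.025 [0.5994 0.1902 0.1426] [ 0.7838 -0.6211  0.0013 -0.0016] 0.00033369587168766883 [ 0.76 -0.26  0.38]
0.07398137428832431 -0.00011441206232031605
```

View pics/c11c.png

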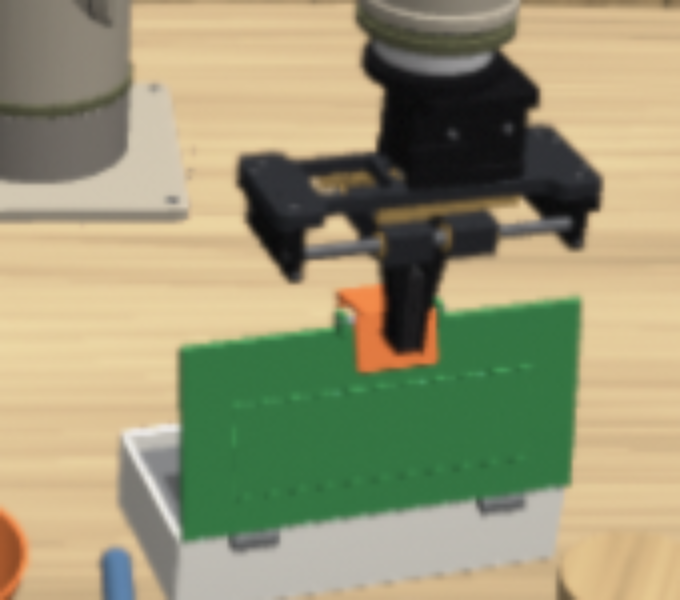

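Request:
{"api": "carry_out", "payload": {
  "increments": "0 0 0 0 -0.008 -0.006 0; 0 0 0 0 -0.014 -0.014 0; 0 0 0 0 -0.018 -0.03 0; 0 0 0 0 -0.018 -0.05 0; 0 0 0 0 -0.018 -0.08 0"
}}

```text
time: 9.7
ee_pos: [0.6173, 0.1942, 0.2241]
eef_rot: [0.784, -0.621, 0.001, -0.002]
ft_force: [0.0, -0.5, 0.9]
width: 0.0004
```

```bash
python3 -c "
from h import *
z=snap('scene','c12');p=z['p'][80:260,330:500];cv2.imwrite('pics/c12c.png',cv2.resize(p,None,fx=3.3,fy=3.3))
"
```

```text
9.7 [0.6173 0.1942 0.2241] [ 0.7837 -0.6212  0.0013 -0.0017] 0.0004408277201369455 [ 0.03 -0.54  0.86]
```

View pics/c12c.png

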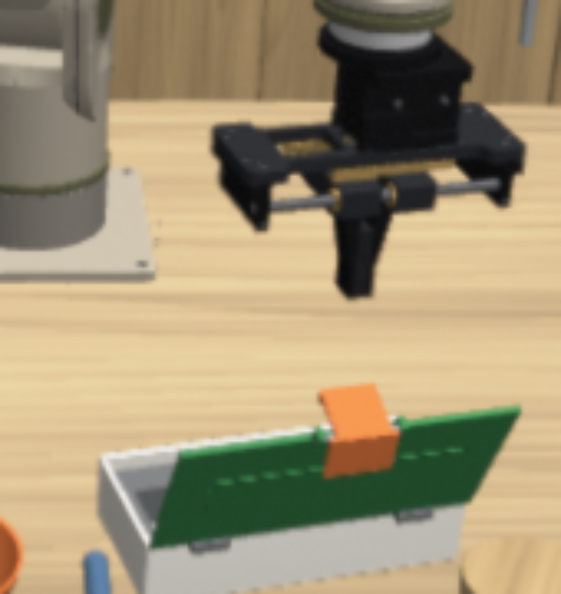

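```bash
python3 -c "
from h import *
from bench import r
print(r.read_state()['joint_positions'].round(3))
delta([.47,-.194,.25],[0,-1])
"
```

```text
[ 0.235  0.499 -0.896  1.298  0.386  1.51  -1.958]
shift [ 0.345   0.2333 -0.0237] pos [0.6186 0.1952 0.229 ]
turn [-0.56  0.12 13.19]
```

Request:
{"api": "carry_out", "payload": {
  "increments": "-0.5 0 3 0.04 0.03 0 0; -0.5 0 6 0.085 0.06 0 0.03; -0.5 0 9 0.13 0.09 0 0.06; -0.5 0 13 0.175 0.12 0 0.087; -0.5 0 13.2 0.22 0.15 0 0.087"
}}

```text
time: 10.38
ee_pos: [0.5221, -0.0546, 0.2286]
eef_rot: [-0.707, 0.707, -0.0, 0.001]
ft_force: [1.4, -1.2, 0.5]
width: 0.0326
```

Request:
{"api": "carry_out", "payload": {
  "increments": "0 0 0 0.04 0.027 0 0.087; 0 0 0 0.08 0.05 0.02 0.087; 0 0 0 0.11 0.06 0.04 0.087; 0 0 0 0.11 0.06 0.06 0.087; 0 0 0 0.11 0.06 0.06 0.087"
}}

```text
time: 11.0
ee_pos: [0.4615, -0.1642, 0.1684]
eef_rot: [-0.707, 0.707, 0.0, 0.001]
ft_force: [0.6, -0.2, 0.6]
width: 0.0821
```

```bash
python3 -c "
from h import *
from bench import r
snap('wrist','w13');print(r.read_state()['joint_positions'].round(3))
delta([.47,-.194,.05],[0,-1])
"
```

```text
11.0 [ 0.4615 -0.1642  0.1684] [-0.7068  0.7075  0.      0.001 ] 0.08212879695534316 [ 0.55 -0.24  0.59]
[ 0.978  0.1   -0.762  1.797  0.071  1.27  -1.374]
shift [ 0.0302 -0.0074  0.1193] pos [ 0.4623 -0.1639  0.1693]
turn [-0.15  0.05 -0.01]
```

View pics/w13.png

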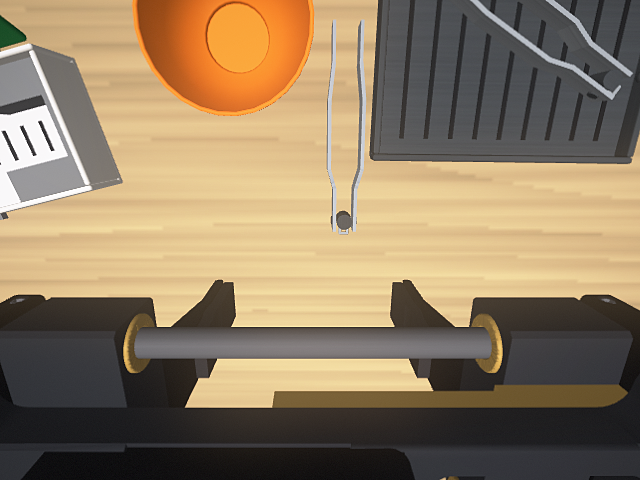

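```bash
python3 -c "
from h import *
z=load('w13.npz')
w=onplane(z,[(344,233),(333,210),(355,210),(330,160),(360,160),(332,60),(362,60),(333,22),(361,22)],.022);print(w[:,:2].round(4))
print(onplane(z,[(371,158),(631,162)],.045)[:,:2].round(4))
print(onplane(z,[(226,115),(313,20),(134,5)],.06)[:,:2].round(4))
"
```

```text
[[ 0.446  -0.1971]
 [ 0.4706 -0.1852]
 [ 0.4706 -0.2079]
 [ 0.5209 -0.1814]
 [ 0.5208 -0.2111]
 [ 0.61   -0.1821]
 [ 0.61   -0.2095]
 [ 0.6405 -0.1825]
 [ 0.6405 -0.2074]]
[[ 0.524  -0.2181]
 [ 0.5202 -0.4594]]
[[ 0.5606 -0.0906]
 [ 0.6311 -0.1648]
 [ 0.6419 -0.0244]]
```

Request:
{"api": "carry_out", "payload": {
  "increments": "0 0 0 0.015 -0.004 0.03 0.07; 0 0 0 0.0315 -0.0075 0.07 0.07; 0 0 0 0.0315 -0.0075 0.11 0.07; 0 0 0 0.0315 -0.0075 0.15 0.07; 0 0 0 0.0315 -0.0075 0.16 0.07"
}}

```text
time: 11.68
ee_pos: [0.4699, -0.1945, 0.0087]
eef_rot: [0.707, -0.707, -0.0, -0.001]
ft_force: [0.0, -0.7, 0.5]
width: 0.0702
```

```bash
python3 -c "
from h import *
snap('wrist','w14');snap('scene','c14');snap('side','s14')
delta([.47,-.1957,-.0335],[0,-1])
a=load('side0.npz')['p']
A=cv2.resize(load('s14.npz')['p'][150:300,330:480],(400,400));B=cv2.resize(load('c14.npz')['p'][160:280,190:310],(400,400));cv2.imwrite('pics/j14.png',np.hstack([A,B]))
"
```

```text
11.675 [ 0.4699 -0.1945  0.0087] [ 7.074e-01 -7.068e-01 -4.000e-04 -1.100e-03] 0.07024599562971989 [ 0.02 -0.75  0.5 ]
11.725 [ 0.4701 -0.1946  0.0087] [ 7.074e-01 -7.069e-01 -1.000e-04 -1.200e-03] 0.06987442371455464 [-0.37 -0.45 -0.06]
11.775 [ 0.4708 -0.195   0.01  ] [ 7.073e-01 -7.069e-01  6.000e-04 -1.400e-03] 0.06960791968293668 [ 0.28 -0.93  0.54]
shift [0.0004 0.0016 0.0443] pos [ 0.4714 -0.1953  0.0108]
turn [-0.24  0.02  0.02]
```

View pics/j14.png

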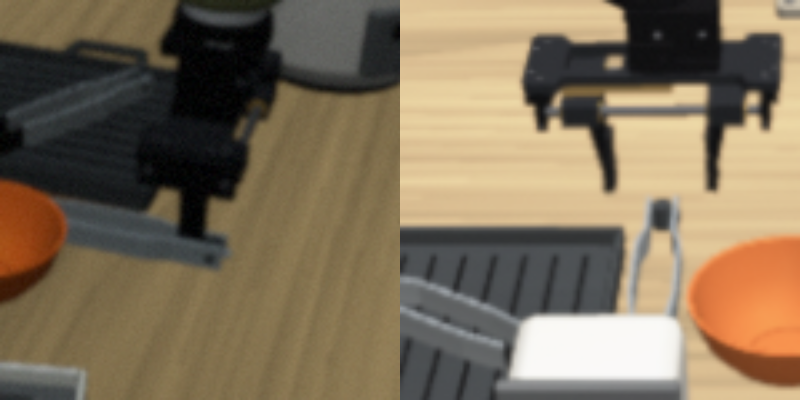

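View pics/w14.png

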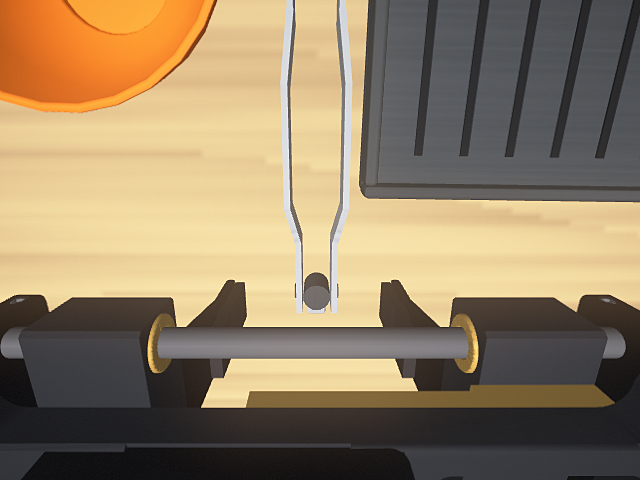

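Request:
{"api": "carry_out", "payload": {
  "increments": "0.2 0 0 0.0004 0.001 0.012 0.07; 0.2 0 0 0.0004 0.001 0.024 0.07; 0.2 0 0 0.0004 0.001 0.032 0.07; 0.2 0 0 0.0004 0.001 0.039 0.07; 0.2 0 0 0.0004 0.001 0.043 0.07"
}}

```text
time: 12.45
ee_pos: [0.4705, -0.1955, -0.0327]
eef_rot: [0.707, -0.707, 0.002, -0.003]
ft_force: [-0.7, 0.9, 0.1]
width: 0.0702
```

```bash
python3 -c "
from h import *
snap('wrist','w15');snap('scene','c15')
delta([.47,-.1957,-.0335],[0,-1])
A=cv2.resize(load('w15.npz')['p'][150:400,180:450],(400,400));B=cv2.resize(load('c15.npz')['p'][160:280,190:310],(400,400));cv2.imwrite('pics/j15.png',np.hstack([A,B]))
"
```

```text
12.45 [ 0.4705 -0.1955 -0.0327] [ 0.7073 -0.7069  0.0023 -0.0028] 0.07016457980398404 [-0.66  0.9   0.08]
12.5 [ 0.4703 -0.1955 -0.033 ] [ 0.7073 -0.7069  0.0022 -0.0028] 0.06995203385273945 [-0.25 -0.93 -0.19]
shift [0.0002 0.0004 0.0009] pos [ 0.4704 -0.1955 -0.0326]
turn [-0.41  0.05  0.03]
```

View pics/j15.png

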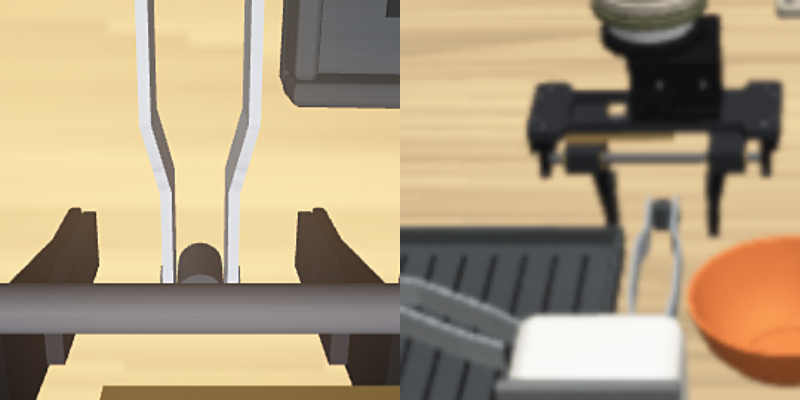

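Request:
{"api": "carry_out", "payload": {
  "increments": "-0.4 0 0 0 0 0 0.05; -0.4 0 0 0 0 0 0.03; -0.4 0 0 0 0 0 0.01; -0.4 0 0 0 0 0 0.01; -0.4 0 0 0 0 0 0.01",
  "squeeze": 40
}}

```text
time: 13.18
ee_pos: [0.4704, -0.1956, -0.0325]
eef_rot: [0.707, -0.707, -0.0, -0.0]
ft_force: [-0.1, 0.1, -0.8]
width: 0.0282
```

Request:
{"api": "carry_out", "payload": {
  "increments": "0 0 0 0 0 0 0.01; 0 0 0 0 0 -0.004 0.01; 0 0 0 0 0 -0.010 0.01; 0 0 0 0 0 -0.018 0.01; 0 0 0 0 0 -0.025 0.01"
}}

```text
time: 13.8
ee_pos: [0.4705, -0.1956, -0.0068]
eef_rot: [0.707, -0.707, 0.0, -0.0]
ft_force: [0.0, -0.7, -1.8]
width: 0.0238
```

```bash
python3 -c "
from h import *
snap('wrist','w16');snap('side','s16')
A=cv2.resize(load('w16.npz')['p'][0:400,100:500],(400,400));B=cv2.resize(load('s16.npz')['p'][150:300,300:450],(400,400));cv2.imwrite('pics/j16.png',np.hstack([A,B]))
"
```

```text
13.8 [ 0.4705 -0.1956 -0.0068] [ 7.073e-01 -7.069e-01  0.000e+00 -4.000e-04] 0.02375176883553015 [ 0.05 -0.68 -1.82]
13.85 [ 0.4711 -0.1958 -0.006 ] [ 7.073e-01 -7.069e-01  6.000e-04 -5.000e-04] 0.024099020461733234 [ 0.93 -0.47 -0.22]
```

View pics/j16.png

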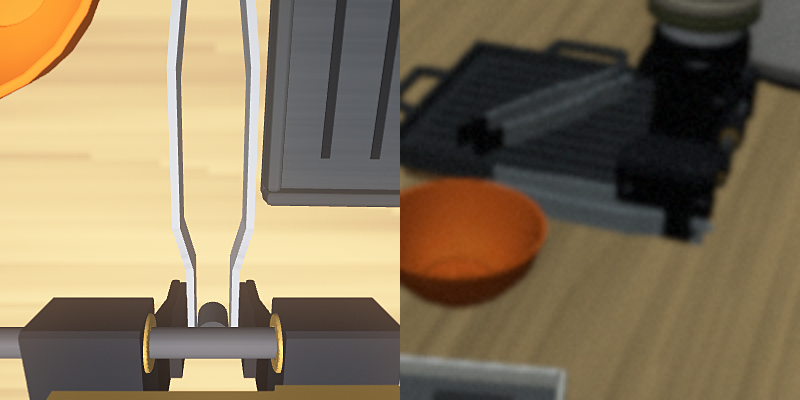

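Request:
{"api": "carry_out", "payload": {
  "increments": "0 0 0 0 0.01 -0.01 0.01; 0 0 0 0 0.03 -0.02 0.01; 0 0 0 0 0.05 -0.035 0.01; 0 0 0 0 0.065 -0.055 0.01; 0 0 0 0 0.065 -0.07 0.01"
}}

```text
time: 14.52
ee_pos: [0.4047, -0.1963, 0.0644]
eef_rot: [-0.707, 0.707, -0.001, -0.0]
ft_force: [0.4, -1.2, 0.5]
width: 0.0243
```

```bash
python3 -c "
from h import *
from bench import r
snap('wrist','w17');print(r.read_state()['joint_positions'].round(3))
delta([.4465,-.14,.07],[.9735,.2285])
"
```

```text
14.525 [ 0.4047 -0.1963  0.0644] [-7.068e-01  7.074e-01 -9.000e-04 -1.000e-04] 0.02430944785416367 [ 0.36 -1.17  0.49]
[ 1.068  0.115 -0.745  2.014  0.092  1.04  -1.291]
shift [-0.0567 -0.0398 -0.0038] pos [ 0.4067 -0.1967  0.0662]
turn [-2.0000e-02 -3.0000e-01 -1.0322e+02]
```

View pics/w17.png

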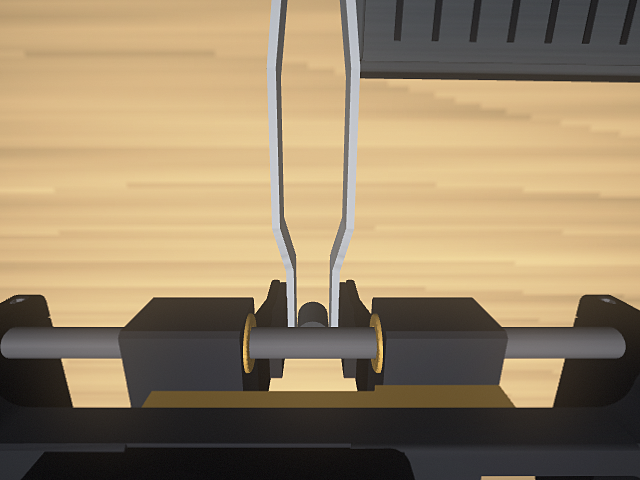

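Request:
{"api": "carry_out", "payload": {
  "increments": "0 0 -10 0 0 -0.015 0.01; 0 0 -20 0 0 -0.025 0.01; 0 0 -30 -0.01 -0.005 -0.03 0.01; 0 0 -40 -0.02 -0.01 -0.03 0.01; 0 0 -50 -0.025 -0.015 -0.03 0.01"
}}

```text
time: 15.2
ee_pos: [0.4223, -0.1709, 0.0962]
eef_rot: [0.941, -0.339, 0.002, 0.0]
ft_force: [0.1, -0.4, -1.1]
width: 0.0239
```

```bash
python3 -c "
from h import *
delta([.4465,-.14,.07],[.9735,.2285])
"
```

```text
shift [-0.0012 -0.0392  0.0262] pos [ 0.4223 -0.1709  0.0962]
turn [  0.09  -0.28 -52.84]
```

Request:
{"api": "carry_out", "payload": {
  "increments": "0 0 -10.5 0 -0.008 0 0.01; 0 0 -21 0 -0.016 0 0.01; 0 0 -31.5 0 -0.024 0 0.01; 0 0 -42 -0.001 -0.032 0 0.01; 0 -0.2 -52.5 -0.001 -0.039 0.01 0.01"
}}

```text
time: 15.82
ee_pos: [0.4476, -0.14, 0.0866]
eef_rot: [0.993, 0.115, 0.001, 0.001]
ft_force: [0.4, 0.4, -1.4]
width: 0.024
```

```bash
python3 -c "
from h import *
from bench import r
snap('scene','c18');snap('side','s18');print(r.read_state()['joint_positions'].round(3))
delta([.4465,-.14,-.0325],[.9735,.2285])
A=cv2.resize(load('s18.npz')['p'][130:330,280:480],(400,400));B=cv2.resize(load('c18.npz')['p'][120:280,220:380],(400,400));cv2.imwrite('pics/j18.png',np.hstack([A,B]))
"
```

```text
15.825 [ 0.4476 -0.14    0.0866] [0.9933 0.1153 0.0011 0.0012] 0.024022823703781563 [ 0.44  0.4  -1.36]
15.875 [ 0.4471 -0.139   0.0852] [9.928e-01 1.200e-01 3.000e-04 5.000e-04] 0.024000695143151906 [-1.61  1.35 -2.21]
[ 1.078  0.165 -0.924  1.947  0.148  1.099  0.321]
shift [-0.0004  0.0006  0.118 ] pos [ 0.4467 -0.1393  0.0855]
turn [ 0.02 -0.02 -0.12]
```

View pics/j18.png

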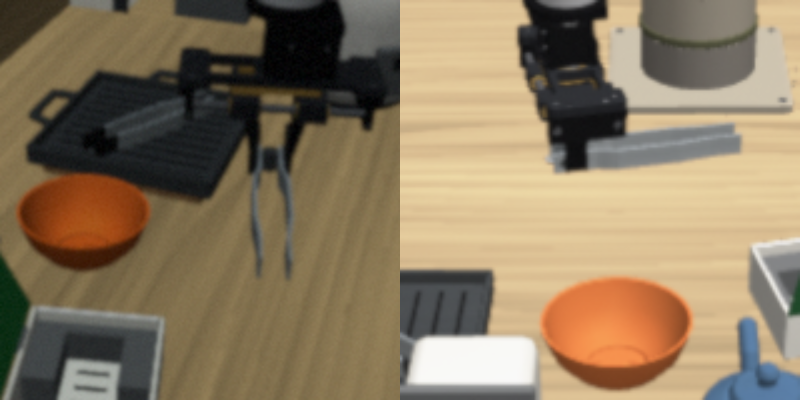

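Request:
{"api": "carry_out", "payload": {
  "increments": "0 0 0 0 0 0.025 0.01; 0 0 0 0 0 0.055 0.01; 0 0 0 0 0 0.08 0.01; 0 0 0 0 0 0.098 0.01; 0 0 0 0 0 0.106 0.01"
}}

```text
time: 16.55
ee_pos: [0.4465, -0.1392, -0.0212]
eef_rot: [0.994, 0.113, -0.0, -0.0]
ft_force: [0.4, -0.9, -1.6]
width: 0.0239
```

Request:
{"api": "carry_out", "payload": {
  "increments": "0 0 0 0 0 0.004 0.01; 0 0 0 0 0 0.007 0.01; 0 0 0 0 0 0.009 0.01; 0 0 0 0 0 0.011 0.01; 0 0 0 0 0 0.0115 0.01"
}}

```text
time: 17.18
ee_pos: [0.4466, -0.1393, -0.0326]
eef_rot: [0.994, 0.113, -0.0, -0.0]
ft_force: [-0.3, 0.6, 3.7]
width: 0.0243
```

Request:
{"api": "carry_out", "payload": {
  "increments": "0 0 0 0 0 0 0.03; 0 0 0 0 0 0 0.05; 0 0 0 0 0 0 0.06; 0 0 0 0 0 0 0.06; 0 0 0 0 0 -0.005 0.06"
}}

```text
time: 17.8
ee_pos: [0.4463, -0.1391, -0.0276]
eef_rot: [0.994, 0.113, -0.0, -0.0]
ft_force: [-0.0, -0.7, 0.6]
width: 0.0577
```

Request:
{"api": "carry_out", "payload": {
  "increments": "0 0 0 0 0 -0.03 0.06; 0 0 0 0 0.02 -0.07 0.06; 0 0 0 0 0.06 -0.10 0.06; 0 0 0 0 0.06 -0.10 0.06; 0 0 0 0 0.06 -0.10 0.06"
}}

```text
time: 18.42
ee_pos: [0.4596, -0.1971, 0.0721]
eef_rot: [0.994, 0.113, -0.0, -0.001]
ft_force: [0.6, 0.2, 0.5]
width: 0.0599
```

```bash
python3 -c "
from h import *
snap('wrist','w19')
snap('scene','c19')
"
```

```text
18.425 [ 0.4596 -0.1971  0.0721] [ 9.936e-01  1.130e-01 -5.000e-04 -5.000e-04] 0.05993755512223954 [0.64 0.2  0.49]
18.475 [ 0.4593 -0.1966  0.0718] [ 9.935e-01  1.134e-01 -8.000e-04 -7.000e-04] 0.060065368464339 [ 0.33  1.   -0.03]
```

View pics/w19.png

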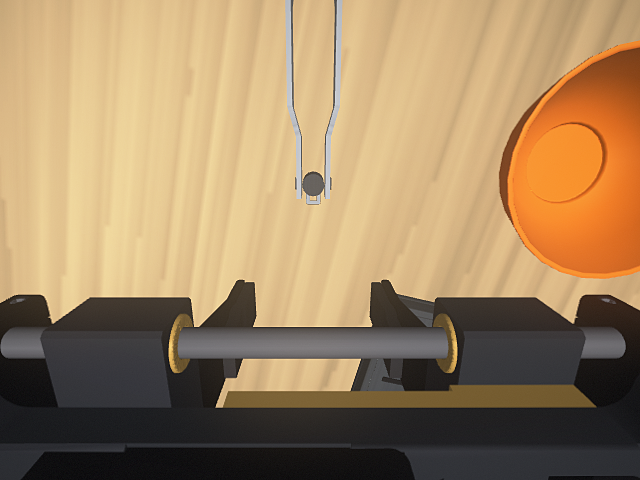

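View pics/c19.png

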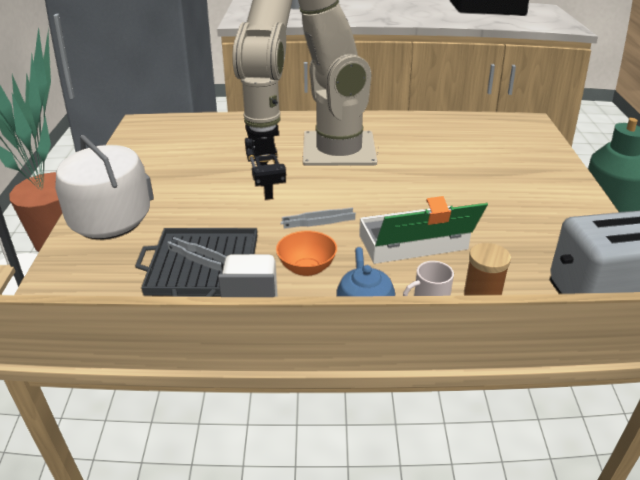

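```bash
python3 -c "
from h import *
z=load('w19.npz')
w=onplane(z,[(312,204),(296,170),(329,170),(288,90),(338,90),(287,15),(338,15)],.022)[:,:2];print(w.round(4));m=(w[1::2]+w[2::2])/2;print(m);v=m[-1]-m[0];print(np.degrees(np.arctan2(v[1],v[0])))
print('pred end',np.array([.4299,-.0686])-.1*np.array([-.2285,.9735]))
z=load('c19.npz');P=cloud(z);b=z['p'].astype(int);H=cv2.cvtColor(z['p'],cv2.COLOR_BGR2HSV)
k=(H[...,1]<60)&(P[...,2]>.006)&(P[...,2]<.035);k[:205]=0;k[230:]=0;k[:,:278]=0;k[:,358:]=0
Q=P[k];print(len(Q),Q.mean(0),Q.min(0),Q.max(0));pts=np.argwhere(k)[:,::-1].astype(float);W=onplane(z,pts,.018)[:,:2];print(cv2.minAreaRect(W.astype(np.float32)))
delta([.4299,-.0686,.07],[.9735,.2285])
"
```

```text
[[ 0.4511 -0.1646]
 [ 0.4343 -0.143 ]
 [ 0.4575 -0.1377]
 [ 0.4178 -0.0922]
 [ 0.4508 -0.0846]
 [ 0.4082 -0.049 ]
 [ 0.44   -0.0417]]
[[ 0.4459193  -0.14036467]
 [ 0.43434041 -0.08843182]
 [ 0.42409998 -0.04535089]]
102.93337891154235
pred end [ 0.45275 -0.16595]
707 [ 0.43435697 -0.06759801  0.0144182 ] [ 0.39417403 -0.16791089  0.00600028] [0.4660385  0.02803517 0.02434668]
((0.442119300365448, -0.06903237849473953), (0.05935892462730408, 0.20035454630851746), 12.60852336883545)
shift [ 0.0002 -0.1312  0.0019] pos [ 0.4593 -0.1965  0.0717]
turn [-0.1   0.09 -0.16]
```

Request:
{"api": "carry_out", "payload": {
  "increments": "0 0 0 0 -0.04 0 0.06; 0 0 0 0 -0.09 0 0.06; 0 0 0 0 -0.131 0.01 0.06; 0 0 0 0 -0.131 0.03 0.06; 0 0 0 0 -0.131 0.05 0.06"
}}

```text
time: 19.15
ee_pos: [0.429, -0.0677, 0.021]
eef_rot: [0.993, 0.115, -0.001, -0.0]
ft_force: [-0.0, -0.3, -0.0]
width: 0.0601
```

```bash
python3 -c "
from h import *
z=load('c19.npz');P=cloud(z);p=z['p'].astype(int)
m=(p[...,1]>1.6*p[...,2])&(p[...,1]>1.4*p[...,0])&(p[...,1]>50);m[:200]=0;m[250:]=0;m[:,:360]=0;m[:,490:]=0
c=np.array([.5274,.1734]);a=np.radians(13.21);ax=np.array([np.cos(a),np.sin(a)])
Q=P[m];X=(Q[:,:2]-c)@ax;Z=Q[:,2];ok=Z>.05
f=np.polyfit(Z[ok],X[ok],1);print(len(Q),f,'x at z=.057,.1,.16',np.polyval(f,[.057,.1,.16]),'angle',np.pi/2+np.arctan(f[0]),Z.max(),X.min(),X.max())
snap('wrist','w20')
delta([.4298,-.0687,-.0295],[.9744,.2250])
"
```

```text
2308 [0.44029872 0.04808867] x at z=.057,.1,.16 [0.0731857  0.09211854 0.11853647] angle 1.985553438613672 nan nan nan
19.15 [ 0.429  -0.0677  0.021 ] [ 9.934e-01  1.149e-01 -1.200e-03 -5.000e-04] 0.060104772072088294 [-0.05 -0.33 -0.01]
shift [0.0023 0.0017 0.0483] pos [ 0.4274 -0.0677  0.0188]
turn [-0.18  0.27  0.15]
```

View pics/w20.png

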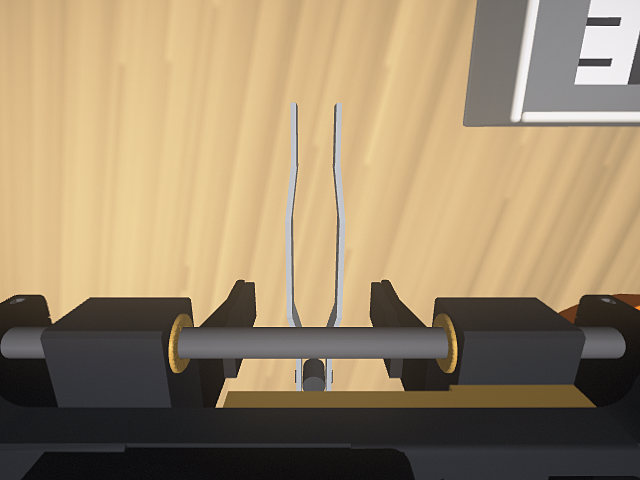

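Request:
{"api": "carry_out", "payload": {
  "increments": "-0.2 0.2 0.1 0.002 0.0017 0.012 0.06; -0.2 0.2 0.1 0.002 0.0017 0.024 0.06; -0.2 0.2 0.1 0.002 0.0017 0.034 0.06; -0.2 0.2 0.1 0.002 0.0017 0.042 0.06; -0.2 0.2 0.1 0.002 0.0017 0.047 0.06"
}}

```text
time: 19.82
ee_pos: [0.4294, -0.0687, -0.0286]
eef_rot: [0.994, 0.114, -0.001, 0.0]
ft_force: [0.4, -0.4, 0.4]
width: 0.0598
```

```bash
python3 -c "
from h import *
snap('wrist','w21');delta([.4298,-.0687,-.0295],[.9744,.2250])
cv2.imwrite('pics/w21c.png',load('w21.npz')['p'][50:400,150:500])"
```

```text
19.825 [ 0.4294 -0.0687 -0.0286] [ 9.935e-01  1.137e-01 -7.000e-04  1.000e-04] 0.0597863303474484 [ 0.35 -0.4   0.37]
shift [0.0006 0.0001 0.0005] pos [ 0.4292 -0.0688 -0.029 ]
turn [-0.01  0.1   0.04]
```

View pics/w21c.png

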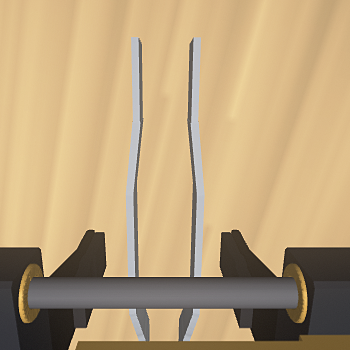

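Centred; closing and lifting.

Request:
{"api": "carry_out", "payload": {
  "increments": "0 0 0 0.0005 0 0 0.05; 0 0 0 0.0005 0 0 0.03; 0 0 0 0.0005 0 0 0.02; 0 0 0 0.0005 0 0 0.02; 0 0 0 0.0005 0 0 0.02",
  "squeeze": 40
}}

```text
time: 20.5
ee_pos: [0.4299, -0.0687, -0.0288]
eef_rot: [0.994, 0.114, -0.001, 0.0]
ft_force: [0.7, -0.3, 3.8]
width: 0.0358
```

Request:
{"api": "carry_out", "payload": {
  "increments": "0 0 0 0 0 -0.005 0.02; 0 0 0 0 0 -0.02 0.02; 0 0 0 0 0 -0.05 0.02; 0 0 0 0 0 -0.09 0.02; 0 0 0 0 0 -0.13 0.02"
}}

```text
time: 21.12
ee_pos: [0.4299, -0.0681, 0.1031]
eef_rot: [0.993, 0.114, -0.001, 0.0]
ft_force: [0.6, 0.5, -0.9]
width: 0.0356
```

```bash
python3 -c "
from h import *
snap('wrist','w22');snap('side','s22');snap('scene','c22');delta([.5274,.1734,.12],[.9735,.2285])
A=cv2.resize(load('s22.npz')['p'][130:330,280:480],(400,400));B=cv2.resize(load('c22.npz')['p'][120:280,220:380],(400,400));cv2.imwrite('pics/j22.png',np.hstack([A,B]))
"
```

```text
21.125 [ 0.4299 -0.0681  0.1031] [ 9.935e-01  1.140e-01 -6.000e-04  1.000e-04] 0.03563961758828478 [ 0.62  0.49 -0.91]
21.175 [ 0.4327 -0.0681  0.1077] [0.9934 0.1145 0.002  0.0014] 0.035813694868640944 [4.19 1.18 3.99]
21.225 [ 0.4326 -0.0688  0.1055] [0.9935 0.1138 0.002  0.002 ] 0.03550474374491308 [ 0.62 -0.42 -0.75]
shift [ 0.1482 -0.2145 -0.0171] pos [ 0.4314 -0.0691  0.1034]
turn [ 0.2  -0.08 -0.18]
```

View pics/j22.png

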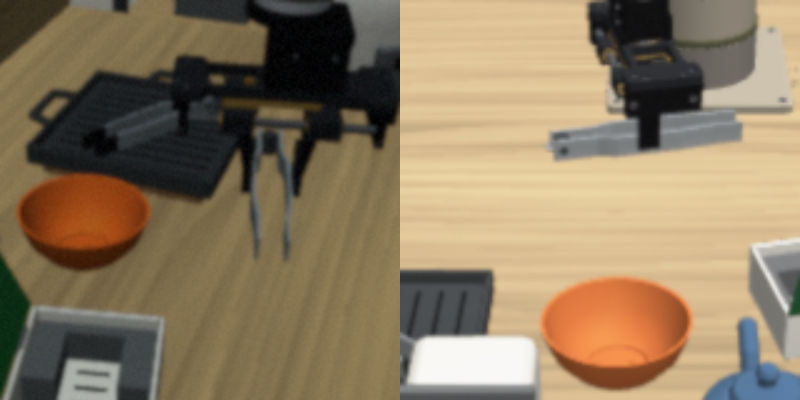

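View pics/w22.png

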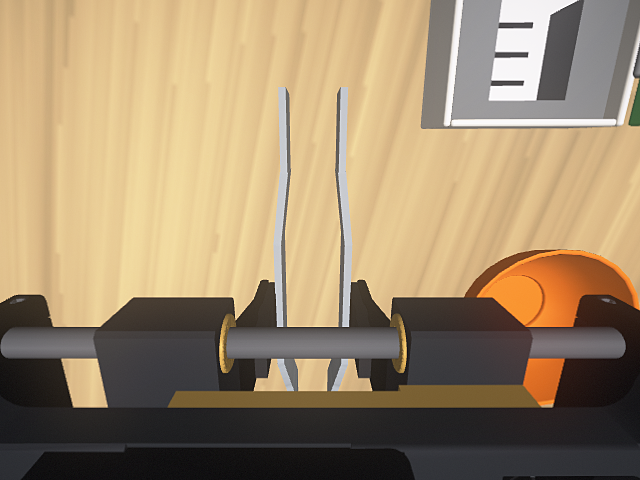

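Request:
{"api": "carry_out", "payload": {
  "increments": "0 0 0 0.01 -0.03 -0.03 0.02; 0 0 0 0.03 -0.07 -0.04 0.02; 0 0 0 0.06 -0.11 -0.04 0.02; 0 0 0 0.09 -0.15 -0.04 0.02; 0 0 0 0.12 -0.19 -0.04 0.02"
}}

```text
time: 21.9
ee_pos: [0.5055, 0.1442, 0.1419]
eef_rot: [0.994, 0.113, 0.0, 0.002]
ft_force: [0.0, -0.2, -0.9]
width: 0.0355
```

```bash
python3 -c "
from h import *
delta([.5284,.1736,.14],[.9735,.2285])"
```

```text
shift [ 0.0289 -0.0235  0.0019] pos [0.5055 0.1442 0.1419]
turn [ 0.19 -0.   -0.24]
```

Request:
{"api": "carry_out", "payload": {
  "increments": "0.2 0 -0.2 0.015 -0.012 0 0.02; 0.2 3 -0.2 0.025 -0.0235 0 0.02; 0.2 6 -0.2 0.029 -0.0235 0 0.02; 0.2 10 -0.2 0.029 -0.0235 0 0.02; 0.2 10 -0.2 0.029 -0.0235 0.002 0.02"
}}

```text
time: 22.52
ee_pos: [0.5272, 0.1729, 0.139]
eef_rot: [0.99, 0.115, 0.086, -0.009]
ft_force: [-0.1, 0.3, -1.6]
width: 0.0354
```

```bash
cat >> h.py <<'E'
BC=np.array([.5274,.1734]);BA=np.radians(13.21);BX=np.array([np.cos(BA),np.sin(BA)]);BY=np.array([-BX[1],BX[0]])
def tong():
    from bench import r
    from scipy.spatial.transform import Rotation as R
    s=r.read_state();A=R.from_quat(s["eef_rot"]).as_matrix();O=s["ee_pos"]-.0288*A[:,2];d=O[:2]-BC
    B=np.c_[np.r_[BX,0],np.r_[BY,0],[0,0,1.]]
    print("tongs box",(d@BX).round(4),(d@BY).round(4),O[2].round(4),"tool axes in box:\n",(B.T@A).round(3))
    tip=s["ee_pos"]-.0375*A[:,2]
    for k in(-95,95):
        q=tip+A@[k/1000,0,-.07];print("corner",k,((q[:2]-BC)@BX).round(4),q[2].round(4), "lid x there",.064+.44*(q[2]-.057))
    return A,B
def tdelta(bx,by,bz):
    "move tongs origin to box pos; print tool shift"
    from bench import r
    s=r.read_state();A,B=tong();g=np.r_[BC+bx*BX+by*BY,bz];O=s["ee_pos"]-.0288*A[:,2];print("shift",(A.T@(g-O)).round(4))
E
python3 -c "
from h import *
snap('wrist','w23');snap('side','s23');tdelta(-.004,0,.0115)
B=cv2.resize(load('s23.npz')['p'][130:430,230:450],None,fx=2,fy=2);cv2.imwrite('pics/j23.png',B)"
```

```text
22.525 [0.5272 0.1729 0.139 ] [ 0.9896  0.1146  0.086  -0.0089] 0.035426336424090495 [-0.06  0.35 -1.63]
22.575 [0.5277 0.1727 0.139 ] [ 0.9897  0.1142  0.0856 -0.0091] 0.035815800876225774 [ 0.1  -0.76 -1.76]
tongs box -0.0043 -0.0006 0.1677 tool axes in box:
 [[ 0.985 -0.001  0.172]
 [-0.001 -1.    -0.001]
 [ 0.172  0.001 -0.985]]
corner -95 -0.1114 0.2289 lid x there 0.13964900919708395
corner 95 0.0758 0.2616 lid x there 0.15400639457819199
shift [-0.0265 -0.0007  0.1539]
```

View pics/w23.png

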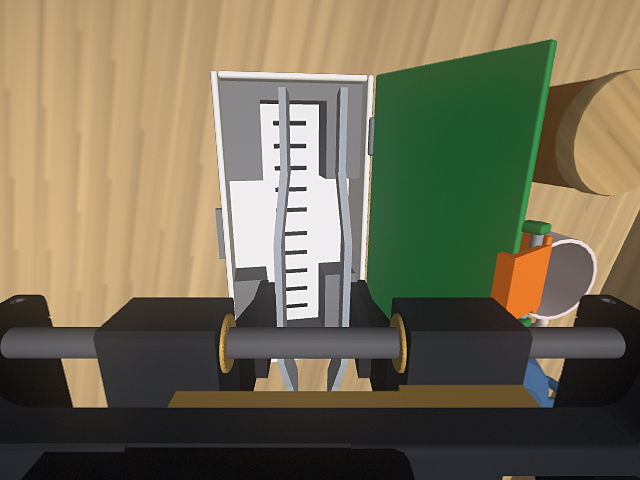

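View pics/j23.png

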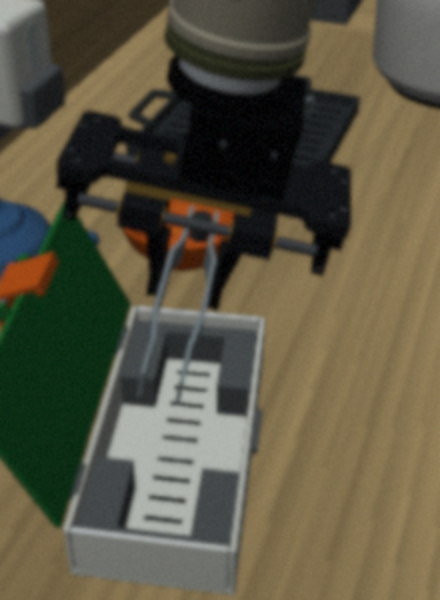

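```bash
python3 -c "
from h import *
z=load('w23.npz');im=z['p'].copy()
def w(x,y,zz): return np.r_[BC+x*BX+y*BY,zz]
def poly(pts,col):
    q=project(z,np.array(pts)).round().astype(int);cv2.polylines(im,[q.reshape(-1,1,2)],True,col,1)
for h,c in((.042,(0,0,255)),(.008,(255,0,0))):
    poly([w(x,y,h) for x,y in[(-.027,.045),(-.027,.108),(.027,.108),(.027,.045),(.057,.045),(.057,-.045),(-.057,-.045),(-.057,.045)]],c)
cv2.imwrite('pics/o23.png',im)"
```

```text
(no output)
```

View pics/o23.png

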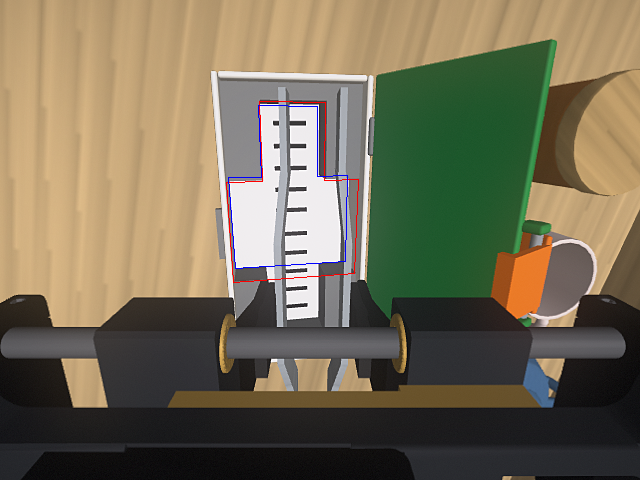

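Request:
{"api": "carry_out", "payload": {
  "increments": "0 0 0 -0.0035 0 0.02 0.02; 0 0 0 -0.008 0 0.045 0.02; 0 0 0 -0.012 0 0.07 0.02; 0 0 0 -0.015 0 0.086 0.02; 0 0 0 -0.0165 -0.0005 0.095 0.02"
}}

```text
time: 23.25
ee_pos: [0.5276, 0.1735, 0.0414]
eef_rot: [0.99, 0.114, 0.085, -0.01]
ft_force: [0.8, -0.4, 0.3]
width: 0.0356
```

```bash
python3 -c "
from h import *
snap('wrist','w24');snap('side','s24');tdelta(-.004,0,.0115)
B=cv2.resize(load('s24.npz')['p'][160:430,230:430],None,fx=2,fy=2);A=load('w24.npz')['p'][0:400,180:620];cv2.imwrite('pics/j24.png',np.hstack([cv2.resize(A,(400,364)),cv2.resize(B,(270,364))]))"
```

```text
23.25 [0.5276 0.1735 0.0414] [ 0.9898  0.1143  0.0847 -0.0098] 0.03556566176199146 [ 0.81 -0.35  0.27]
23.3 [0.5273 0.1734 0.041 ] [ 0.9898  0.1142  0.0846 -0.0097] 0.03538710310246777 [-0.66 -0.89 -2.4 ]
tongs box -0.0046 0.0001 0.0704 tool axes in box:
 [[ 0.985 -0.001  0.17 ]
 [-0.001 -1.    -0.   ]
 [ 0.17   0.    -0.985]]
corner -95 -0.1117 0.1317 lid x there 0.09688671818760705
corner 95 0.0756 0.1641 lid x there 0.11112729161181759
shift [-0.0094  0.0001  0.0581]
```

View pics/j24.png

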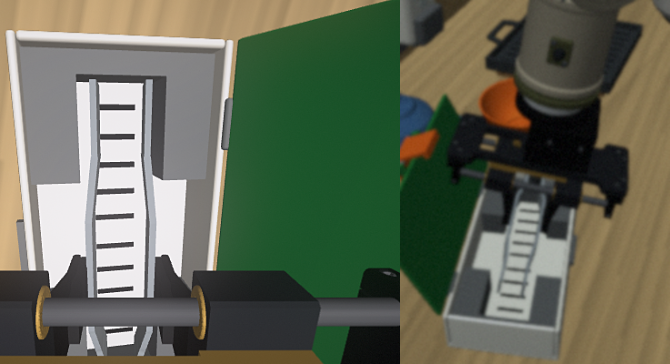

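Request:
{"api": "carry_out", "payload": {
  "increments": "0 0 0 -0.0016 0 0.01 0.02; 0 0 0 -0.0035 0 0.022 0.02; 0 0 0 -0.005 0 0.033 0.02; 0 0 0 -0.0065 0 0.04 0.02; 0 0 0 -0.0072 0 0.0447 0.02"
}}

```text
time: 23.98
ee_pos: [0.528, 0.1737, -0.0038]
eef_rot: [0.99, 0.114, 0.085, -0.01]
ft_force: [-0.6, 1.0, -1.4]
width: 0.0358
```

```bash
python3 -c "
from h import *
snap('wrist','w25');snap('scene','c25');tdelta(-.004,0,.0105)
B=load('c25.npz')['p'][120:270,340:500];A=load('w25.npz')['p'][0:400,180:620];cv2.imwrite('pics/j25.png',np.hstack([cv2.resize(A,(400,364)),cv2.resize(B,(388,364))]))"
```

```text
23.975 [ 0.528   0.1737 -0.0038] [ 0.9898  0.1143  0.0848 -0.0098] 0.03580960101347622 [-0.6   0.96 -1.43]
24.025 [ 0.5279  0.1736 -0.0041] [ 0.9898  0.1143  0.0846 -0.0097] 0.035289905550624355 [ 0.62 -0.99 -2.14]
tongs box -0.0043 0.0001 0.0247 tool axes in box:
 [[ 0.985 -0.001  0.17 ]
 [-0.001 -1.    -0.   ]
 [ 0.17   0.    -0.985]]
corner -95 -0.1113 0.0861 lid x there 0.07681338056598783
corner 95 0.0759 0.1184 lid x there 0.09100949785413048
shift [-0.0021  0.0001  0.014 ]
```

View pics/j25.png

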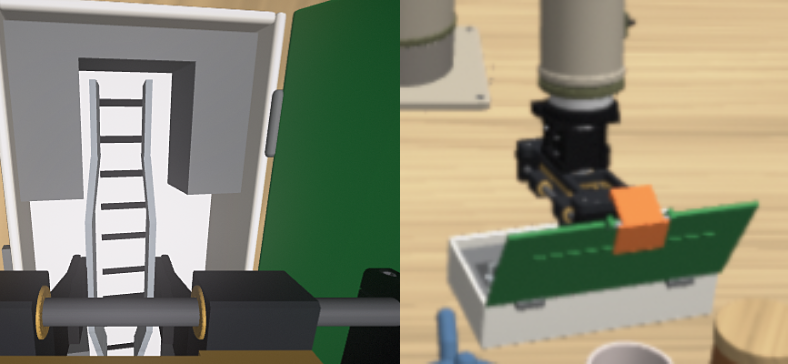

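Request:
{"api": "carry_out", "payload": {
  "increments": "0 -1 0 -0.0006 0 0.004 0.02; 0 -2 0 -0.0011 0 0.007 0.02; 0 -2 0 -0.0015 0 0.010 0.02; 0 -2 0 -0.0018 0 0.012 0.02; 0 -2 0 -0.0021 0 0.0135 0.02"
}}

```text
time: 24.7
ee_pos: [0.528, 0.1737, -0.0175]
eef_rot: [0.991, 0.115, 0.067, -0.008]
ft_force: [-0.1, 0.2, -1.0]
width: 0.0358
```

```bash
python3 -c "
from h import *
snap('wrist','w26');tdelta(-.004,0,.0095)
cv2.imwrite('pics/j26.png',load('w26.npz')['p'])"
```

```text
24.7 [ 0.528   0.1737 -0.0175] [ 0.9911  0.1146  0.0673 -0.0077] 0.03576968667572433 [-0.08  0.2  -1.01]
tongs box -0.0033 0.0001 0.0109 tool axes in box:
 [[ 0.991 -0.     0.135]
 [-0.    -1.    -0.   ]
 [ 0.135  0.    -0.991]]
corner -95 -0.1081 0.0761 lid x there 0.07238725618241922
corner 95 0.0802 0.1017 lid x there 0.08368335672235092
shift [-0.0009  0.0001  0.0013]
```

View pics/j26.png

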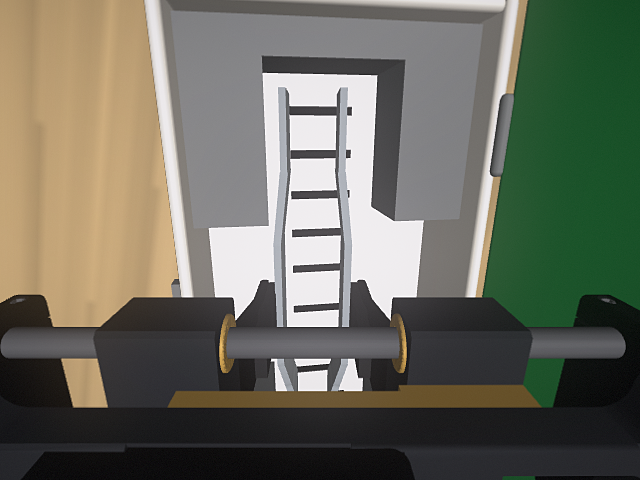

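Request:
{"api": "carry_out", "payload": {
  "increments": "0 0 0 0.0005 0 0.0005 0.02; 0 0 0 0.0005 0 0.001 0.02; 0 0 0 0.0005 0 0.0015 0.02; 0 0 0 0.0005 0 0.002 0.02; 0 0 0 0.0005 0 0.002 0.02"
}}

```text
time: 25.38
ee_pos: [0.5285, 0.1737, -0.0184]
eef_rot: [0.991, 0.115, 0.067, -0.007]
ft_force: [-10.3, -4.0, 20.5]
width: 0.0355
```

```bash
python3 -c "
from h import *
snap('wrist','w27');tdelta(-.004,0,.0095);snap('wrist','w28')"
```

```text
25.375 [ 0.5285  0.1737 -0.0184] [ 0.9911  0.1146  0.0672 -0.0069] 0.035534471651125416 [-10.32  -4.02  20.46]
tongs box -0.0027 0.0001 0.0102 tool axes in box:
 [[ 0.991 -0.     0.135]
 [-0.    -1.    -0.002]
 [ 0.135  0.002 -0.991]]
corner -95 -0.1074 0.0754 lid x there 0.07207695232953927
corner 95 0.0809 0.101 lid x there 0.08334750552299516
shift [-0.0014  0.0001  0.0005]
25.425 [ 0.5286  0.1737 -0.0184] [ 0.9911  0.1146  0.0672 -0.0069] 0.03576566409002659 [-10.53  -3.97  22.09]
```

Request:
{"api": "carry_out", "payload": {
  "increments": "0 0 0 -0.001 0 -0.001 0.02; 0 0 0 -0.001 0 -0.0013 0.02; 0 0 0 -0.001 0 -0.0013 0.02; 0 0 0 -0.001 0 -0.0013 0.02; 0 0 0 -0.001 0 -0.0013 0.02"
}}

```text
time: 26.1
ee_pos: [0.5274, 0.1735, -0.0173]
eef_rot: [0.991, 0.115, 0.067, -0.007]
ft_force: [-0.3, -0.2, -1.9]
width: 0.0357
```

```bash
python3 -c "
from h import *
snap('wrist','w29');tdelta(-.004,0,.0095);snap('scene','c29')"
```

```text
26.1 [ 0.5274  0.1735 -0.0173] [ 0.9911  0.1146  0.0672 -0.007 ] 0.03572557625564379 [-0.28 -0.17 -1.92]
tongs box -0.0038 0.0001 0.0113 tool axes in box:
 [[ 0.991 -0.001  0.135]
 [-0.    -1.    -0.002]
 [ 0.135  0.002 -0.991]]
corner -95 -0.1086 0.0765 lid x there 0.07256122413150176
corner 95 0.0797 0.1021 lid x there 0.08382884954799884
shift [-0.0004  0.0001  0.0017]
26.15 [ 0.5274  0.1735 -0.0173] [ 0.9911  0.1146  0.0672 -0.007 ] 0.03584178347275314 [ 0.64  0.23 -1.1 ]
```

Request:
{"api": "carry_out", "payload": {
  "increments": "0 0 0 0 0 0.0004 0.02; 0 0 0 0 0 0.0006 0.02; 0 0 0 0 0 0.0006 0.039; 0 0 0 0 0 0.0006 0.045; 0 0 0 0 0 0.0006 0.052"
}}

```text
time: 26.82
ee_pos: [0.5276, 0.1736, -0.0178]
eef_rot: [0.991, 0.115, 0.067, -0.007]
ft_force: [-0.6, -0.2, 0.3]
width: 0.0477
```

Request:
{"api": "carry_out", "payload": {
  "increments": "0 0 0 0 0 0 0.052; 0 0 0 0 0 0 0.052; 0 0 0 0 0 0 0.052; 0 0 0 0 0 0 0.052; 0 0 0 0 0 -0.003 0.052"
}}

```text
time: 27.45
ee_pos: [0.527, 0.1734, -0.0149]
eef_rot: [0.991, 0.115, 0.067, -0.007]
ft_force: [-0.5, 0.0, 0.4]
width: 0.0517
```

```bash
python3 -c "
from h import *
snap('wrist','w30');tdelta(-.004,0,.0095)"
```

```text
27.45 [ 0.527   0.1734 -0.0149] [ 0.9911  0.1146  0.0671 -0.007 ] 0.05166035879980849 [-0.55  0.03  0.4 ]
tongs box -0.004 0.0002 0.0142 tool axes in box:
 [[ 0.991 -0.     0.135]
 [-0.    -1.    -0.002]
 [ 0.135  0.002 -0.991]]
corner -95 -0.1088 0.0793 lid x there 0.07381789487341896
corner 95 0.0795 0.105 lid x there 0.08510956466358516
shift [-0.0006  0.0002  0.0046]
```

View pics/w30.png

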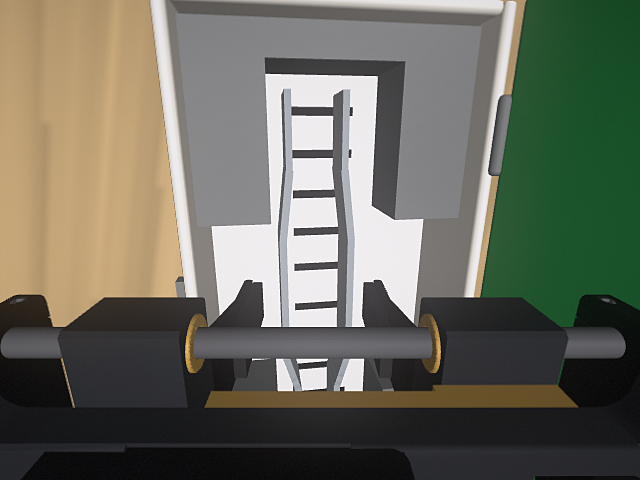

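Released and lying flat. I'll withdraw along the tool axis.

Request:
{"api": "carry_out", "payload": {
  "increments": "0 0 0 0 0 -0.008 0.052; 0 0 0 0 0 -0.022 0.052; 0 0 0 0 0 -0.045 0.052; 0 0 0 0 0 -0.07 0.052; 0 0 0 0 0 -0.10 0.052"
}}

```text
time: 28.12
ee_pos: [0.5137, 0.1707, 0.0862]
eef_rot: [0.991, 0.115, 0.067, -0.007]
ft_force: [0.2, 0.9, 0.3]
width: 0.0519
```

Request:
{"api": "carry_out", "payload": {
  "increments": "0 0 0 0 0 -0.03 0.052; 0 0 0 -0.03 0 -0.07 0.052; 0 0 0 -0.06 0.02 -0.10 0.052; 0 0 0 -0.08 0.03 -0.11 0.052; 0 0 0 -0.08 0.03 -0.11 0.052"
}}

```text
time: 28.75
ee_pos: [0.4292, 0.1184, 0.1867]
eef_rot: [0.991, 0.114, 0.07, -0.003]
ft_force: [0.7, -0.5, -0.4]
width: 0.0518
```

```bash
python3 -c "
from h import *
z=snap('wrist','w31');snap('scene','c31');snap('side','s31')"
```

```text
28.75 [0.4292 0.1184 0.1867] [ 0.991   0.1138  0.0703 -0.0025] 0.051767391136596945 [ 0.69 -0.49 -0.36]
28.8 [0.4293 0.1193 0.1855] [ 0.9911  0.1142  0.069  -0.0039] 0.05209704308963184 [ 0.42  0.33 -0.19]
28.85 [0.4291 0.1201 0.1846] [ 0.9911  0.1148  0.0679 -0.0054] 0.05188542257220419 [0.68 1.04 0.39]
```

View pics/w31.png

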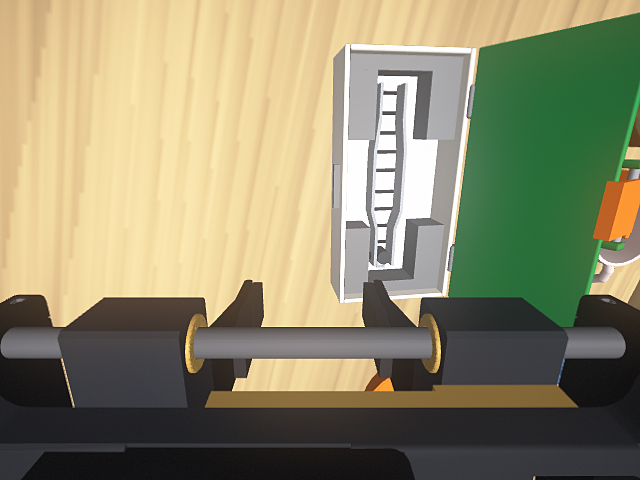

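View pics/s31.png

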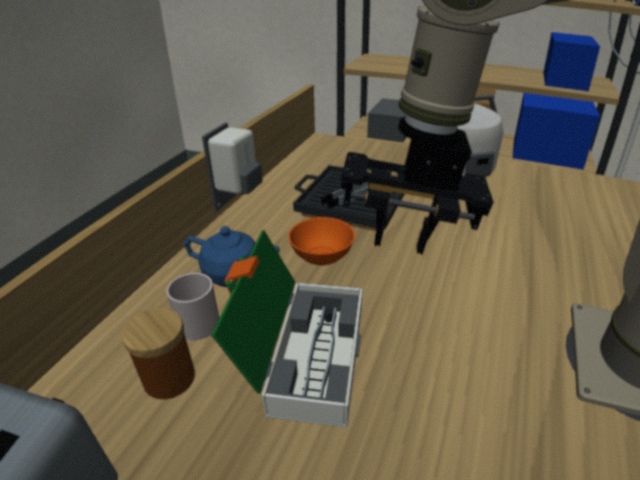

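View pics/c31.png

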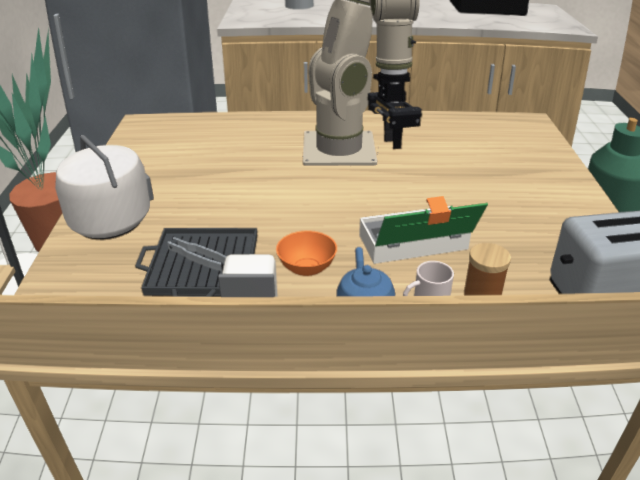

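```bash
python3 -c "
from h import *
z=load('w31.npz')
w=onplane(z,[(380,83),(403,84),(371,190),(403,190),(369,232),(392,232),(380,270)],.030)[:,:2]-BC
print(np.c_[w@BX,w@BY].round(4))
P=cloud(z)
print(P[88:94,400:408,2].round(3)[::3], np.nanmax(P[150:210,366:378,2]),np.nanmax(P[150:210,396:408,2]))
"
```

```text
[[-0.019   0.0992]
 [ 0.0047  0.0987]
 [-0.0228 -0.006 ]
 [ 0.0133 -0.0069]
 [-0.0227 -0.0529]
 [ 0.0041 -0.054 ]
 [-0.0072 -0.0995]]
[[0.019 0.022 0.024 0.028 0.031 0.032 0.032 0.032]
 [0.019 0.023 0.025 0.026 0.031 0.032 0.031 0.032]] 0.03350451026015522 0.034286598397732626
```

Request:
{"api": "carry_out", "payload": {
  "increments": "0 0 0 0 0 0 0.052; 0 0 0 0 0 0 0.052; 0 0 0 0 0 0 0.052; 0 0 0 0 0 0 0.052; 0 0 0 0 0 0 0.052"
}}

```text
time: 29.52
ee_pos: [0.4289, 0.1208, 0.184]
eef_rot: [0.991, 0.115, 0.067, -0.007]
ft_force: [-0.0, -0.6, 0.3]
width: 0.052
```

```bash
python3 -c "
from bench import r
print(r.read_state()['time']); print(r.close_job())"
```

```text
29.525
the job is handed in; nothing more can be done
None
```

The tongs are in the box with the lid standing open, and the job was handed in at 29.5 s of the 72 s allowed.

- **Lid:** I pressed the catch and kept the fingertips on the lid up to about 1.4 rad. It then moved on to about 1.99 rad by itself, measured from depth before the tongs went in. The last pictures show it still open.
- **Tongs:** I pulled them out by the handle end, laid them down and let go at about (0.430, -0.069) on the counter. I then took them again by the middle and lowered them into the well while tilted about 8°, so the gripper body cleared the open lid, before letting go.
- **Last checks:** Measured in the wrist picture, the middle is about 6 mm off centre across the box and about 0 mm lengthways. They lie lengthways to within about 0.05 rad, with the top at about 31 mm, so they are flat on the floor. The gripper is clear of everything, and the bowl, teapot, jar, mug and longer tongs look unmoved in the last pictures; I did not measure them.
- **What disagreed:** The reported TCP lies about 37 mm beyond the real fingertips. All three cameras and the touch on the catch showed this, and I corrected for it throughout.
- **What was off:** While lowering the tongs I briefly pressed on the well floor with about 20 N (plus about 10 N sideways), then backed off before letting go.

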